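# Pack the levelling kit into its case

### The job

The pour has set, so pack the levelling kit away: lift the lid of the plywood case by its handle until it leans back on its stop and stays open, then pack every wedge on the table into the case's tray. Start against the tray's end fence nearest the robot and lay the wedges flat on their sides, close side by side in one row, each square across the tray between the rails, thick ends pointing alternately one way and the other. Lay the aluminium bar along the two narrow posts beside the tray, evenly on both, leave the lid open, and do not push the other things on the table about.

Things in the scene. Friction and masses are not known exactly. Their poses are not given: they have to be found in the camera images.
- lid (a joint): hinge of the plywood case's lid: 0 = shut, grows as the lid's handle edge rises, 1.85 rad = leaning back past upright on its stop. Left below about 1.5 it falls shut; beyond about 1.65 it falls gently onto the stop. Lid 196 x 198 x 10 mm, 0.35 kg, swings freely
- handle (a point): middle of the lid's steel handle: a round bar 10 mm thick and 100 mm long, parallel to the hinge, carried by an arm at each end 45 mm out from the lid's edge, in the plane of the lid, so that it can be pinched from above at every angle of the lid (the bar may turn in the grip). 241 mm from the hinge axis, 75 mm above the table when shut. The point's x axis points in the lid's plane towards the hinge, y along the bar, z out of the lid's upper face
- hinge (a point): point on the hinge axis in the middle of the lid's hinged edge, 70 mm above the table; y is the hinge axis. The lid opens by turning about +y of this frame
- case: plywood case fixed to the table, 196 (x) x 198 (y) x 70 mm high with walls and floor 8 mm thick; origin at the centre of its underside. x points to the hinged side, y towards the end nearer the robot, z up
- tray (a point): centre of the floor of the wedge tray in the case (floor 8 mm above the table), axes as the case. Tray inside: 66 mm along x by 160 mm along y. Along its two long sides run rails only 8 mm high and 5 mm thick, at its two ends (y = +80 and -80 mm) stand fences 18 mm high. Outside each rail there are 26 mm or more of free space down to the floor for fingers
- rest (a point): midpoint between the tops of two narrow posts in the case beside the tray, on the handle side; the posts stand 100 mm apart along y, each top is 14 x 14 mm and lies 26 mm above the case floor (34 mm above the table). Axes as the case. About 28 mm of free space from a laid bar's edge to the tray rail and 26 mm to the case's wall
- bar: square aluminium straightedge, 160 mm long (its x) by 24 x 24 mm, 0.2 kg; origin at its centre
- wedge1: beech levelling wedge lying on its side, 60 mm long (x), 28 mm high, seen from above a wedge 36 mm wide at the thick end (+x) and 18 mm at the thin end (-x); its straight side lies at y = -13.5 mm, its sloping side runs from y = +22.5 mm at the thick end to +4.5 mm at the thin end. Both end faces are upright and parallel, so it can be gripped end to end, best at y about -2 mm. Origin at mid length on the underside; 0.04 kg. May be absent
- head1 (a point): middle of the thick end of wedge1, 14 mm up: 30 mm from its origin along its x
- wedge2: levelling wedge just like wedge1; may be absent
- head2 (a point): middle of the thick end of wedge2, 14 mm up: 30 mm from its origin along its x
- wedge3: levelling wedge just like wedge1; may be absent
- head3 (a point): middle of the thick end of wedge3, 14 mm up: 30 mm from its origin along its x
- wedge4: levelling wedge just like wedge1; may be absent
- head4 (a point): middle of the thick end of wedge4, 14 mm up: 30 mm from its origin along its x
- wedge5: levelling wedge just like wedge1; may be absent
- head5 (a point): middle of the thick end of wedge5, 14 mm up: 30 mm from its origin along its x
- cup: bystander, to be left alone: white mixing cup, 60 mm across, 45 mm tall; origin under its centre
- pot1: bystander, to be left alone: small pigment jar, 32 mm across, 32 mm tall; origin under its centre
- pot2: bystander, to be left alone: small pigment jar, 32 mm across, 32 mm tall; origin under its centre
- tape: bystander, to be left alone: roll of paper tape lying flat, 90 mm across, 24 mm high; origin under its centre
Mind the look-alikes: they are no part of the job. What is shaped like the wedge4 but white is not meant. What is shaped like the wedge2 but yellow is not meant.

How it is judged:
By the outcome, as a careful person would: the job done as asked, in the order asked, and still so for the second after the job is handed in, with the robot touching nothing.
Of wedge1, wedge2, wedge3, wedge4, wedge5 only 4 to 5 are there at a start; the rules pass over those that are not, and their reading is None.
At some moment in a run one of wedge1, wedge2, wedge3, wedge4, wedge5 may be knocked a few centimetres aside while the robot is not near it.
It also fails if it takes over 200 s, if anything falls off the work surface, if the arm or the gripper's body presses on something with over 40 N, if the wrist force passes 120 N, or if a joint passes its speed limit or range.

### The arm

A 6-joint arm with a two-finger parallel gripper is mounted at the origin on the work surface. World frame = base frame: x ahead of the robot, y to its left, z up, the work surface at z = 0. Lengths are in m, angles in rad, forces in N, time in s.
With the tool pointing down it reaches from about 0.425 to 0.925 m from the base axis. Payload 12.5 kg.
Tool frame: the origin (TCP) lies between the finger pads; the fingertips stand 17 mm ahead of it and the grasp point (between the pads) lies 2 mm behind it; z points along the fingers, y is the line along which they close (so a half turn about z gives the same grasp; the last joint's range is limited). The gripper opens to 85 mm and grips with 20 to 120 N. Pads are 22 mm wide; open, the fingers measure 114 mm over their backs; the gripper's body (76 mm by 85 mm) begins 54 mm behind the grasp point. The pads swing forward as they close: fully open they stand 13 mm farther back than shut.
Start: joints at [-1.302, 0.491, 1.559, -0, 1.092, -0.106], TCP at [0.229, -0.582, 0.248] pointing down, gripper open.
Joint ranges: [-3.1, 3.1], [-0.84, 2.19], [0.05, 2.79], [-1.13, 4.28], [0.06, 2.93], [-2.69, 2.69]. Speed limits (rad/s): [2.22, 2.22, 2.79, 3.14, 3.14, 3.14].

### API

Orientations are given as [roll, pitch, yaw] about the fixed x, y, z axes, in that order (R = Rz(yaw) Ry(pitch) Rx(roll)).
In Python, from workcell import status, imaging, workorder gives the robot as it stands.
- The arm moves only by the tool drive_tool, never from a script. Its argument "increments" is a list of rows, each an object with "slide": the shift along the tool's x, y, z in cm, a list of three; "roll": the turn about the tool's z in degrees; "jaw": the finger opening in cm, from 0 to 8.54. A call has 1 to 12 rows; each row is the pose to reach, as a shift and turn from the pose commanded when the call began, along the tool's axes at that moment; what a row does not reach only later rows make up. A row lasts 1/12 s, in which the tool goes at most 41.7 mm and 7.16 degrees, less where a joint would pass 70% of its speed; a pose out of reach is approached as far as the arm can. A call with a gripper value outside its range is refused whole. The fingers move at their own pace and stop on an object; "grip_force" is the grip in N (left out, the last holds). Time passes only in rows, so rows that repeat a pose let the fingers close. It gives the time, the measured TCP pose, the force, the opening and the grip force at its end, in the units of the state.
- status.observe(): the state, without advancing time (a new reading comes with each control period).
- imaging.grab_frame(name): name is "scene" or "top" or "wrist"; returns a dict with "pixels" (400x640x3 uint8, red, green, blue), "vertical_fov" (degrees; the focal length in pixels is half the picture's height over the tangent of half this angle, whatever the lens; pixels are square), "cx", "cy" (the principal point, pixels), "eye" and "attitude" of the camera in the world. Camera axes: x right, y up, looking along -z (the intrinsics and any distortion apply to the point x, -y, -z); pixel columns grow to the right and rows downward; lengths in m; the calibration is good to about 2 mm. A picture is of the moment at which its call begins. There is no depth.
- workorder.finish_job(): hands the job in; it is judged then, once.
The state is a dict: "time": time; "q": joint angles; "dq": joint speeds; "joint_torque": joint torques, N m; "tcp_pos": TCP position; "ee_rot": TCP orientation; "force": force on the tool from outside, world axes, zero at the start; "wrist_torque": the same for the moment, N m; "width": finger opening in m; "finger_force": force on a finger pad.
Only numpy, scipy, OpenCV 4.12 (cv2) and the standard library are available. Lean on these libraries where they do the work, as an engineer would, in place of code of your own. Each camera call takes 0.05 s, during which the arm holds its last target. There are 200 camera calls.

## Working session

There is one attempt and no reset: what is moved stays moved. The work goes in short steps, Python scripts to look and compute and a tool call to move; the robot and the scene stay as the last step left them, time stands still between calls to the robot, and variables do not carry over. Pictures are saved under pics/ and viewed, at most 14 in all, crops included, and the job is handed in when it is done.

Besides the shell and the picture viewer there is one more tool, called after "Request:" as name([rows], argument=value, ...), one row to a line, values as JSON. drive_tool: Moves the arm, as the interface text tells. Its arguments: {"type":"object","properties":{"increments":{"type":"array"},"grip_force":{"type":"number"}},"required":["increments"]}

```bash
mkdir -p pics; ls
cat > h.py <<'E'
import numpy as np, cv2
from workcell import status, imaging, workorder
from scipy.spatial.transform import Rotation as R
def rot(a):
    a=np.array(a,float)
    if a.shape==(3,3): return a
    if a.size==4: return R.from_quat(a).as_matrix()
    return R.from_euler('xyz',a).as_matrix()
def grab(n,save=None):
    f=imaging.grab_frame(n)
    if save: cv2.imwrite('pics/'+save,cv2.cvtColor(f['pixels'],cv2.COLOR_RGB2BGR))
    return f
E
python3 - <<'E'
from h import *
for n in ('scene','top','wrist'):
    f=grab(n,n+'0.png'); print(n,{k:v for k,v in f.items() if k!='pixels'})
print(status.observe())
E
```

```text
pics
scene {'vertical_fov': 44.920857860595135, 'cx': 322.2131264534624, 'cy': 204.57712592981372, 'eye': array([ 1.19613437, -0.40359802,  1.06218057]), 'attitude': array([0.6599156 , 0.00773999, 1.0949336 ])}
top {'vertical_fov': 49.23764138603674, 'cx': 316.0985389721356, 'cy': 199.95720303188855, 'eye': array([ 0.45292249, -0.06993363,  1.20792518]), 'attitude': array([ 0.05616774,  0.02778841, -1.56832971])}
wrist {'vertical_fov': 64.5275217363809, 'cx': 312.96524131827863, 'cy': 201.45812104320729, 'eye': array([ 0.29262835, -0.55667125,  0.37323675]), 'attitude': array([-0.27378075,  0.00212526, -1.19591243])}
{'time': 0.15, 'q': array([-1.30159399e+00,  4.91383211e-01,  1.55932330e+00, -3.50369367e-05,
        1.09175487e+00, -1.05593297e-01]), 'dq': array([-6.88637103e-04, -3.31672764e-03, -2.50014871e-03, -5.89959513e-04,
       -1.22369651e-04, -9.32568601e-05]), 'joint_torque': array([ 1.37311879e-03, -6.18707943e+01, -2.61692333e+01, -9.52998653e-05,
        3.24032546e-03,  1.53933468e-05]), 'tcp_pos': array([ 0.22877387, -0.58144122,  0.24788076]), 'ee_rot': array([-3.14072549e+00, -6.06550917e-05,  3.74811773e-01]), 'force': array([ 0.29236032, -1.44157278, -1.56585721]), 'wrist_torque': array([-0.00116831, -0.02101327,  0.00543993]), 'finger_force': 0.0, 'width': 0.08530863028022867}
```

View pics/top0.png

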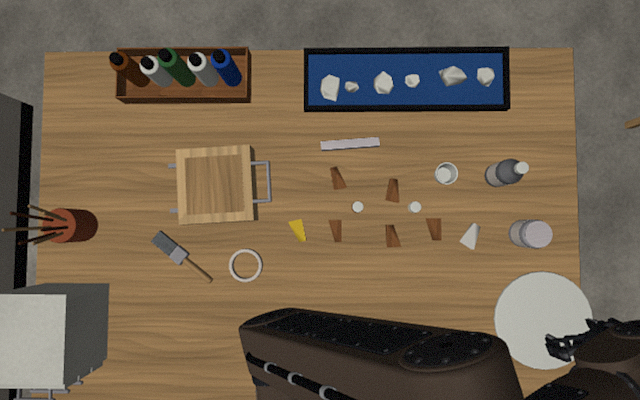

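View pics/scene0.png

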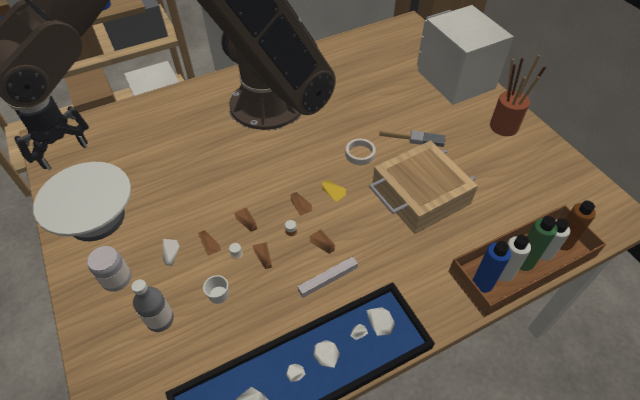

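```bash
cat >> h.py <<'E'
def cam(f):
    h=f['pixels'].shape[0]; F=h/2/np.tan(np.radians(f['vertical_fov'])/2)
    return F,f['cx'],f['cy'],np.array(f['eye']),rot(f['attitude'])
def proj(f,P):
    F,cx,cy,e,A=cam(f); p=(np.atleast_2d(P)-e)@A
    return np.c_[cx+F*p[:,0]/-p[:,2], cy-F*p[:,1]/-p[:,2]]
def back(f,uv,z):
    F,cx,cy,e,A=cam(f); uv=np.atleast_2d(uv).astype(float)
    d=np.c_[(uv[:,0]-cx)/F,-(uv[:,1]-cy)/F,-np.ones(len(uv))]@A.T
    return e+d*((z-e[2])/d[:,2])[:,None]
W=np.array([[30,-13.5],[30,22.5],[-30,4.5],[-30,-13.5]])/1e3
WP=np.array([[x,y,z] for z in (0,.028) for x,y in W])
B=np.array([[sx*80,sy*12,sz] for sx in(-1,1) for sy in(-1,1) for sz in(0,24)])/1e3
def brown(im):
    hsv=cv2.cvtColor(im,cv2.COLOR_RGB2HSV); h,s,v=[hsv[...,i].astype(int) for i in range(3)]
    return ((h<15)&(s>100)&(v<150)&(v>35)).astype(np.uint8)
def fit(f,mask,model,p0,z0=0.):
    """fit x,y,yaw of a convex model's silhouette to a mask"""
    m=cv2.GaussianBlur(mask.astype(np.float32),(0,0),1.0)
    def cost(p):
        c,s=np.cos(p[2]),np.sin(p[2])
        P=np.c_[p[0]+model[:,0]*c-model[:,1]*s,p[1]+model[:,0]*s+model[:,1]*c,model[:,2]+z0]
        q=cv2.convexHull(proj(f,P).astype(np.float32))
        r=np.zeros(mask.shape,np.uint8); cv2.fillConvexPoly(r,np.round(q*16).astype(np.int32),255,cv2.LINE_AA,4)
        return np.abs(cv2.GaussianBlur(r.astype(np.float32)/255,(0,0),1.0)-m).sum()/m.sum()
    from scipy.optimize import minimize
    best=None
    for a in ([0,np.pi] if len(model)==8 and model is not B else [0]):
        for d in (-.3,0,.3):
            x0=np.array([p0[0],p0[1],p0[2]+a+d])
            S=np.vstack([x0]+[x0+v for v in np.diag([.01,.01,.3])])
            r=minimize(cost,x0,method='Nelder-Mead',options=dict(initial_simplex=S,xatol=1e-5,fatol=1e-5,maxiter=250))
            if best is None or r.fun<best.fun: best=r
    return best.x,best.fun
def blobs(mask,amin=60,amax=1e9):
    n,l,st,c=cv2.connectedComponentsWithStats(mask)
    return [((l==i).astype(np.uint8),c[i],st[i,4]) for i in range(1,n) if amin<st[i,4]<amax]
def axis(f,m,z):
    ys,xs=np.nonzero(m); P=back(f,np.c_[xs,ys],z)[:,:2]; c=P.mean(0)
    w,V=np.linalg.eigh(np.cov((P-c).T)); return [*c,np.arctan2(V[1,1],V[0,1])]
def wedges(f,amin,amax,z0=0.):
    out=[]
    for m,c,a in blobs(brown(f['pixels']),amin,amax):
        p,e=fit(f,m,WP,axis(f,m,z0+.028),z0); p[2]=(p[2]+np.pi)%(2*np.pi)-np.pi
        out.append((c.round(),a,p.round(4),round(e,3)))
    return out
E
python3 - <<'E'
from h import *
for n in('top','scene'):
    f=grab(n)
    print(n)
    for w in wedges(f,100,700): 
        if .3<w[2][0]<.9: print(*w)
f=grab('top')
# case top-face corners / handle ends / others in top view
pts=dict(c1=(176,150),c2=(250,145),c3=(255,220),c4=(180,224))
for k,v in pts.items(): print(k,back(f,v,.07).round(4))
print('handle',back(f,[(270,161),(271,202)],.075).round(3))
im=cv2.resize(f['pixels'][125:285,140:480],None,fx=2.35,fy=2.35,interpolation=cv2.INTER_CUBIC)
cv2.imwrite('pics/crop1.png',im[...,::-1])
E
```

```text
top
[337. 179.] 197 [ 0.5811 -0.0934 -3.0605] 0.412
[392. 191.] 222 [ 0.5464 -0.2448  2.8741] 0.376
[336. 229.] 195 [ 0.4354 -0.0907  0.0059] 0.377
[434. 228.] 257 [ 0.4415 -0.3575  0.0987] 0.273
[392. 237.] 223 [ 0.4253 -0.2418 -3.1296] 0.365
scene
[301. 204.] 288 [ 0.4336 -0.0907 -0.0974] 0.154
[246. 219.] 276 [ 0.4225 -0.2412  3.0859] 0.213
[209. 243.] 290 [ 0.4389 -0.3583 -0.0447] 0.18
[322. 241.] 334 [ 0.5795 -0.0922 -3.0569] 0.182
[263. 254.] 276 [ 0.5454 -0.2441  2.8775] 0.253
c1 [[0.6493 0.334  0.07  ]]
c2 [[0.6621 0.1369 0.07  ]]
c3 [[0.4642 0.1216 0.07  ]]
c4 [[0.4533 0.3194 0.07  ]]
handle [[0.619 0.083 0.075]
 [0.511 0.079 0.075]]
```

View pics/crop1.png

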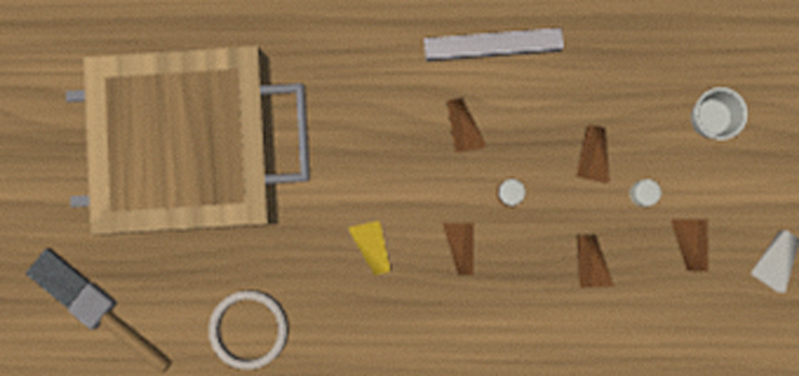

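```bash
cat >> h.py <<'E'
def rel(*targets,start=None):
    """slide(cm), roll(deg) from the present pose to targets (x,y,z,yaw_deg), tool down"""
    s=status.observe(); p=np.array(s['tcp_pos']); yaw=s['ee_rot'][2]
    if start is not None: p=np.array(start[:3]); yaw=np.radians(start[3])
    Rt=R.from_euler('xyz',[np.pi,0,yaw]).as_matrix()
    print('t',round(s['time'],2),'tcp',p.round(4),'yaw',np.degrees(yaw).round(2),'w',s['width'].round(4),'q6',s['q'][5].round(2))
    for t in targets:
        d=(t[3]-np.degrees(yaw)+180)%360-180
        print(' ',t,'slide',(100*Rt.T@(np.array(t[:3])-p)).round(2),'roll',round(-d,2),'or',round(-d+(180 if d>0 else -180),2))
E
python3 -c "
from h import *
rel((.56,.0827,.20,3.8))"
```

```text
Traceback (most recent call last):
  File "h.py", line 64, in rel
    print('t',round(s['time'],2),'tcp',p.round(4),'yaw',np.degrees(yaw).round(2),'w',s['width'].round(4),'q6',s['q'][5].round(2))
                                                                                     ^^^^^^^^^^^^^^^^
AttributeError: 'float' object has no attribute 'round'
```

```bash
sed -i "s/s\['width'\].round(4)/round(float(s['width']),4)/" h.py
python3 -c "
from h import *
rel((.56,.0827,.20,3.8))"
```

```text
t 0.3 tcp [ 0.2288 -0.5816  0.2481] yaw 21.47 w 0.0854 q6 -0.11
  (0.56, 0.0827, 0.2, 3.8) slide [ 55.14 -49.69   4.81] roll 17.67 or -162.33
```

Request:
drive_tool([
  {"slide":[3,-2.7,0],"roll":2,"jaw":3},
  {"slide":[6,-5.4,0],"roll":4,"jaw":3},
  {"slide":[9,-8.1,0],"roll":6,"jaw":3},
  {"slide":[12,-10.8,0],"roll":8,"jaw":3},
  {"slide":[15,-13.5,0],"roll":10,"jaw":3},
  {"slide":[18,-16.2,0],"roll":12,"jaw":3},
  {"slide":[21,-18.9,0],"roll":14,"jaw":3},
  {"slide":[24,-21.6,0],"roll":16,"jaw":3},
  {"slide":[27,-24.3,0],"roll":17.7,"jaw":3},
  {"slide":[30,-27,0],"roll":17.7,"jaw":3},
  {"slide":[33,-29.7,0],"roll":17.7,"jaw":3},
  {"slide":[36,-32.4,0],"roll":17.7,"jaw":3},
])

```text
time: 1.3
tcp_pos: [0.4457, -0.1464, 0.2485]
ee_rot: [3.141, -0.0, 0.066]
force: [0.8, -1.2, -0.5]
width: 0.0301
finger_force: 0.0
```

```bash
python3 -c "
from h import *
rel((.56,.0827,.20,3.8))"
```

```text
t 1.3 tcp [ 0.4457 -0.1464  0.2485] yaw 3.77 w 0.0301 q6 1.05
  (0.56, 0.0827, 0.2, 3.8) slide [ 12.91 -22.11   4.85] roll -0.03 or 179.97
```

Request:
drive_tool([
  {"slide":[2.5,-4,0],"roll":0,"jaw":3},
  {"slide":[5,-8,1],"roll":0,"jaw":3},
  {"slide":[7.5,-12,2],"roll":0,"jaw":3},
  {"slide":[10,-16,3],"roll":0,"jaw":3},
  {"slide":[11.5,-19,4],"roll":0,"jaw":3},
  {"slide":[12.9,-22.1,4.9],"roll":0,"jaw":3},
  {"slide":[12.9,-22.1,4.9],"roll":0,"jaw":3},
  {"slide":[12.9,-22.1,4.9],"roll":0,"jaw":3},
])

```text
time: 1.97
tcp_pos: [0.5597, 0.0833, 0.1981]
ee_rot: [-3.141, 0.001, 0.069]
force: [0.3, -1.0, -0.7]
width: 0.03
finger_force: 0.0
```

```bash
python3 -c "
from h import *
f=grab('wrist','w1.png'); print(f['eye'],f['attitude'])
rel((.5658,.0827,.075,3.8)); print(proj(f,[(.5658,.0827,.075),(.5,.0827,.075),(.6,.0827,.075)]))"
```

```text
[0.62826349 0.08782266 0.32340059] [-2.75703893e-01  1.26052426e-03 -1.50130643e+00]
t 2.02 tcp [0.5593 0.0817 0.1987] yaw 3.92 w 0.03 q6 1.53
  (0.5658, 0.0827, 0.075, 3.8) slide [ 0.66 -0.06 12.37] roll 0.12 or -179.88
[[314.309203   192.40366609]
 [308.93798913 266.0363932 ]
 [317.40822725 149.91986039]]
```

View pics/w1.png

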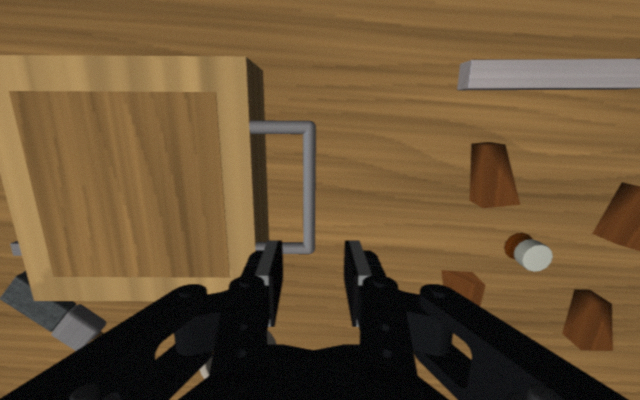

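```bash
python3 -c "
from h import *
f=grab('wrist')
print(back(f,[(311,128),(309,247),(310,188)],.075).round(4))
print('lid corners z.08',back(f,[(247.5,57),(257,299),(35,301),(8,92)],.08).round(4))
# the handle column per row
g=cv2.cvtColor(f['pixels'],cv2.COLOR_RGB2HSV)
for r in (145,165,185,205,225): print(r,np.nonzero(g[r,270:345,1]<80)[0]+270)
"
```

```text
[[0.6159 0.0871 0.075 ]
 [0.5172 0.0822 0.075 ]
 [0.5687 0.0848 0.075 ]]
lid corners z.08 [[0.662  0.1353 0.08  ]
 [0.467  0.1246 0.08  ]
 [0.4515 0.3193 0.08  ]
 [0.6265 0.3094 0.08  ]]
145 [301 302 303 304 305 306 307 308 309 310 311 312]
165 [301 302 303 304 305 306 307 308 309 310 311 312]
185 [301 302 303 304 305 306 307 308 309 310 311 312]
205 [301 302 303 304 305 306 307 308 309 310 311 312]
225 [301 302 303 304 305 306 307 308 309 310 311 312]
```

Request:
drive_tool([
  {"slide":[0.7,-0.4,3],"roll":0,"jaw":3.2},
  {"slide":[0.7,-0.4,6],"roll":0,"jaw":3.2},
  {"slide":[0.7,-0.4,9],"roll":0,"jaw":3.2},
  {"slide":[0.7,-0.4,11.5],"roll":0,"jaw":3.2},
  {"slide":[0.7,-0.4,12.5],"roll":0,"jaw":3.2},
  {"slide":[0.7,-0.4,12.5],"roll":0,"jaw":3.2},
])

```text
time: 2.57
tcp_pos: [0.5653, 0.0838, 0.0729]
ee_rot: [3.142, 0.003, 0.064]
force: [0.1, 0.6, 0.6]
width: 0.0322
finger_force: 0.0
```

```bash
python3 -c "
from h import *
f=grab('wrist','w2.png'); rel((.567,.086,.073,3.8)); print(status.observe()['force'])"
```

```text
t 2.62 tcp [0.5661 0.084  0.0745] yaw 3.7 w 0.0322 q6 1.54
  (0.567, 0.086, 0.073, 3.8) slide [ 0.1  -0.19  0.15] roll -0.1 or 179.9
[0.31987743 0.24340804 1.32687659]
```

View pics/w2.png

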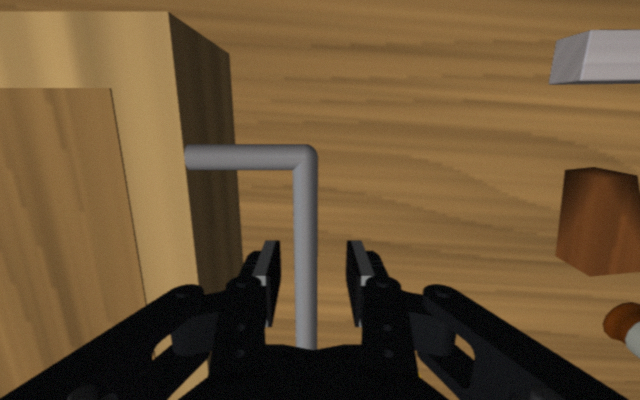

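Request:
drive_tool([
  {"slide":[0,-0.5,0.1],"roll":0,"jaw":3.2},
  {"slide":[0,-0.5,0.1],"roll":0,"jaw":2},
  {"slide":[0,-0.5,0.1],"roll":0,"jaw":0.8},
  {"slide":[0,-0.5,0.1],"roll":0,"jaw":0.8},
  {"slide":[0,-0.5,0.1],"roll":0,"jaw":0.8},
  {"slide":[0,-0.5,0.1],"roll":0,"jaw":0.8},
], grip_force=30)

```text
time: 3.12
tcp_pos: [0.5666, 0.0875, 0.0749]
ee_rot: [3.138, -0.002, 0.066]
force: [0.1, -25.1, 5.3]
width: 0.0088
finger_force: 29.7
```

```bash
python3 -c "
from h import *
s=status.observe();rel(); print(s['force'],s['finger_force'])
p=s['tcp_pos']
for a in np.arange(0.1,1.79,.0807):
  r=.241; print(round(a,2), 'slide', round(-100*r*(1-np.cos(a)),1), round(-100*(r*np.sin(a)),1))
"
```

```text
t 3.12 tcp [0.5666 0.0875 0.0749] yaw 3.8 w 0.0088 q6 1.55
[  0.05610009 -25.13878614   5.32904524] 29.704425930976868
0.1 slide -0.1 -2.4
0.18 slide -0.4 -4.3
0.26 slide -0.8 -6.2
0.34 slide -1.4 -8.1
0.42 slide -2.1 -9.9
0.5 slide -3.0 -11.6
0.58 slide -4.0 -13.3
0.66 slide -5.1 -14.9
0.75 slide -6.4 -16.3
0.83 slide -7.8 -17.7
0.91 slide -9.3 -19.0
0.99 slide -10.8 -20.1
1.07 slide -12.5 -21.1
1.15 slide -14.2 -22.0
1.23 slide -16.0 -22.7
1.31 slide -17.9 -23.3
1.39 slide -19.8 -23.7
1.47 slide -21.7 -24.0
1.55 slide -23.7 -24.1
1.63 slide -25.6 -24.1
1.71 slide -27.5 -23.9
```

Request:
drive_tool([
  {"slide":[0,0.2,0],"roll":0,"jaw":0.8},
  {"slide":[0,0.1,-2.2],"roll":0,"jaw":0.8},
  {"slide":[0,-0.3,-4.3],"roll":0,"jaw":0.8},
  {"slide":[0,-0.7,-6.2],"roll":0,"jaw":0.8},
  {"slide":[0,-1.4,-8.05],"roll":0,"jaw":0.8},
  {"slide":[0,-2.1,-9.8],"roll":0,"jaw":0.8},
  {"slide":[0,-3.0,-11.5],"roll":0,"jaw":0.8},
  {"slide":[0,-4.1,-13.2],"roll":0,"jaw":0.8},
  {"slide":[0,-5.2,-14.8],"roll":0,"jaw":0.8},
  {"slide":[0,-6.6,-16.2],"roll":0,"jaw":0.8},
  {"slide":[0,-8.0,-17.6],"roll":0,"jaw":0.8},
  {"slide":[0,-8.0,-17.6],"roll":0,"jaw":0.8},
])

```text
time: 4.12
tcp_pos: [0.5614, 0.17, 0.2549]
ee_rot: [3.139, -0.007, 0.067]
force: [-2.2, -19.4, 18.3]
width: 0.0091
finger_force: 31.4
```

```bash
python3 -c "
from h import *
s=status.observe();rel(); print(s['force'],s['finger_force']); f=grab('scene','s1.png')"
```

```text
t 4.12 tcp [0.5614 0.17   0.2549] yaw 3.86 w 0.0091 q6 1.69
[ -2.19869912 -19.35756961  18.27818629] 31.40088826417923
```

Request:
drive_tool([
  {"slide":[0,-1.4,-1.35],"roll":0,"jaw":0.8},
  {"slide":[0,-2.9,-2.45],"roll":0,"jaw":0.8},
  {"slide":[0,-4.6,-3.4],"roll":0,"jaw":0.8},
  {"slide":[0,-6.4,-4.25],"roll":0,"jaw":0.8},
  {"slide":[0,-8.2,-4.95],"roll":0,"jaw":0.8},
  {"slide":[0,-10.1,-5.45],"roll":0,"jaw":0.8},
  {"slide":[0,-12.0,-5.85],"roll":0,"jaw":0.8},
  {"slide":[0,-13.9,-6.1],"roll":0,"jaw":0.8},
  {"slide":[0,-15.9,-6.15],"roll":0,"jaw":0.8},
  {"slide":[0,-17.8,-6.15],"roll":0,"jaw":0.8},
  {"slide":[0,-19.7,-5.85],"roll":0,"jaw":0.8},
  {"slide":[0,-21.0,-5.55],"roll":0,"jaw":0.8},
])

```text
time: 5.17
tcp_pos: [0.547, 0.3812, 0.307]
ee_rot: [-3.14, -0.005, 0.067]
force: [4.2, 0.3, 0.7]
width: 0.0085
finger_force: 30.4
```

```bash
python3 -c "
from h import *
s=status.observe();rel(); print(s['force'],s['finger_force']); f=grab('scene','s1.png')"
```

```text
t 5.17 tcp [0.547  0.3812 0.307 ] yaw 3.82 w 0.0085 q6 2.01
[4.15334346 0.25147487 0.69139214] 30.43114185333252
```

View pics/s1.png

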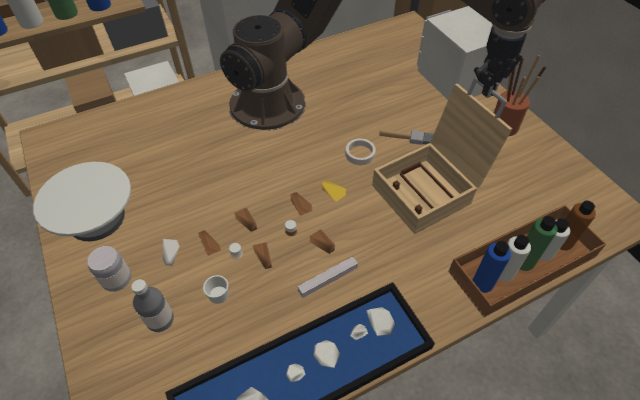

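Request:
drive_tool([
  {"slide":[0,0,0],"roll":0,"jaw":3},
  {"slide":[0,0,0],"roll":0,"jaw":3},
  {"slide":[0,0,-2],"roll":0,"jaw":3},
  {"slide":[0,0,-5],"roll":0,"jaw":3},
  {"slide":[0,2,-6],"roll":0,"jaw":3},
  {"slide":[-1,6,-6],"roll":0,"jaw":3},
  {"slide":[-3,10,-6],"roll":0,"jaw":3},
  {"slide":[-5,14,-5],"roll":0,"jaw":3},
  {"slide":[-6,16,-2],"roll":0,"jaw":3},
  {"slide":[-6,16,1],"roll":0,"jaw":3},
  {"slide":[-6,16,3],"roll":0,"jaw":3},
  {"slide":[-6,16,3],"roll":0,"jaw":3},
])

```text
time: 6.22
tcp_pos: [0.4957, 0.2145, 0.2719]
ee_rot: [3.14, 0.006, 0.064]
force: [-0.3, -0.4, -0.1]
width: 0.03
finger_force: 0.0
```

```bash
python3 -c "
from h import *
f=grab('wrist','w3.png'); rel()
o=np.array([.557,.2287]); ex=np.array([-.0663,.9978]); ey=np.array([-.9978,-.0663])
for n,a,b,z in [('traycorner',26+33,80,.026),('t',26-33,80,.026),('t',26+33,-80,.026),('t',26-33,-80,.026),('post',-52,50,.034),('post',-52,-50,.034),('wall',-98,99,.07),('wall',-98,-99,.07),('wall',98,-99,.07)]:
  print(n,a,b,proj(f,[*(o+a/1e3*ex+b/1e3*ey),z]).round(0))"
```

```text
t 6.27 tcp [0.4967 0.2152 0.274 ] yaw 3.72 w 0.03 q6 1.79
traycorner 59 80 [[255. 186.]]
t -7 80 [[310. 186.]]
t 59 -80 [[247.  39.]]
t -7 -80 [[310.  39.]]
post -52 50 [[349. 162.]]
post -52 -50 [[352.  68.]]
wall -98 99 [[394. 212.]]
wall -98 -99 [[409.   5.]]
wall 98 -99 [[194.   6.]]
```

View pics/w3.png

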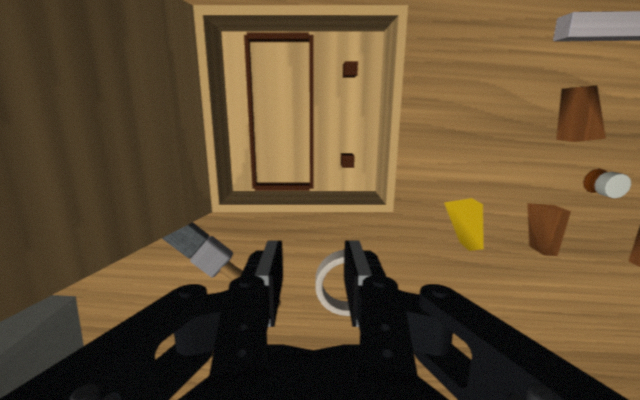

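```bash
python3 -c "
from h import *
rel((.58,-.0905,.15,94.7))
f=grab('wrist'); g=cv2.cvtColor(f['pixels'],cv2.COLOR_RGB2HSV).astype(int); v=g[...,2]
for r in (70,112,150): print(r,v[r,242:262],v[r,304:320])
for c in (270,295): print(c,v[30:46,c],v[180:195,c])
"
```

```text
t 6.27 tcp [0.4967 0.2152 0.274 ] yaw 3.72 w 0.03 q6 1.79
  (0.58, -0.0905, 0.15, 94.7) slide [ 6.33 31.04 12.4 ] roll -90.98 or 89.02
70 [186 190 190 185 156 112  75  62  60  62 100 141 163 169 173 175 179 177
 176 180] [178 177 182 183 176 149 105  78  71  86 129 156 158 162 159 156]
112 [188 189 186 184 186 187 164 126  77  65  63  65 100 143 166 172 175 176
 176 175] [181 181 186 184 179 163 125  74  65  86 134 167 175 173 170 163]
150 [189 187 185 180 175 174 173 170 153 114  72  65  60  72 120 159 166 174
 175 176] [179 183 185 185 182 168 123  77  63  91 135 166 171 171 165 164]
270 [ 69  66  82 109 125  90  69  70  67  65  59  35  30  55 120 174] [174 175 163 106  48  31  41  59  65  68  84 100  87  77  75]
295 [ 68  74  79 102 115  88  68  65  64  67  54  37  30  50 100 149] [172 169 156 105  50  32  39  60  70  66  79 100  86  74  76]
```

```bash
python3 -c "
from h import *
f=grab('wrist')
o=np.array([.557,.2287]); ex=np.array([-.0663,.9978]); ey=np.array([-.9978,-.0663])
def cs(u,v,z):
  p=back(f,(u,v),z)[0,:2]-o; return (1e3*np.array([p@ex,p@ey])).round(1)
for r,l,rr in((70,247.2,310.2),(112,249.2,310.2),(150,251.1,310.2)): print(r,'outer L(64)',cs(l,r,.016),'innerL(59)',cs(l+5.6,r,.008),'innerR(-7)',cs(rr,r,.012),'outerR(-12)',cs(rr+4.2,r,.016))
for c in (270,295): print(c,'far fence base(-80)',cs(c,44,.008),'near fence top(80)',cs(c,183.2,.026))
print('posts(-52,50)',cs(347.3,160,.034),cs(350,68.7,.034))
"
```

```text
70 outer L(64) [ 65.3 -54.3] innerL(59) [ 60.4 -55.2] innerR(-7) [ -5.8 -54.7] outerR(-12) [-10.6 -54.2]
112 outer L(64) [65.6 -8.6] innerL(59) [60.5 -8.6] innerR(-7) [-5.7 -8.6] outerR(-12) [-10.6  -8.6]
150 outer L(64) [65.7 35.5] innerL(59) [60.4 36.4] innerR(-7) [-5.5 36. ] outerR(-12) [-10.7  35.6]
270 far fence base(-80) [ 39.5 -82.6] near fence top(80) [43.1 74.3]
295 far fence base(-80) [ 11.3 -82.5] near fence top(80) [12.8 74.3]
posts(-52,50) [-48.8  45.1] [-48.9 -53.3]
```

Request:
drive_tool([
  {"slide":[0.5,2.5,0],"roll":-7,"jaw":8},
  {"slide":[1,5,0],"roll":-14,"jaw":8},
  {"slide":[1.5,7.5,0],"roll":-21,"jaw":8},
  {"slide":[2,10,0],"roll":-28,"jaw":8},
  {"slide":[2.5,12.5,1],"roll":-35,"jaw":8},
  {"slide":[3,15,2],"roll":-42,"jaw":8},
  {"slide":[3.5,17.5,3.5],"roll":-49,"jaw":8},
  {"slide":[4,20,5],"roll":-56,"jaw":8},
  {"slide":[4.5,22.5,6.5],"roll":-63,"jaw":8},
  {"slide":[5,25,8],"roll":-70,"jaw":8},
  {"slide":[5.5,27.5,9.5],"roll":-77,"jaw":8},
  {"slide":[6,30,11],"roll":-84,"jaw":8},
])

```text
time: 7.37
tcp_pos: [0.5782, -0.0807, 0.1658]
ee_rot: [3.139, 0.001, 1.539]
force: [0.5, -0.0, 0.2]
width: 0.0803
finger_force: 0.0
```

Request:
drive_tool([
  {"slide":[1.1,-0.2,1.4],"roll":-7,"jaw":8},
  {"slide":[1.1,-0.2,1.4],"roll":-7,"jaw":8},
  {"slide":[1.1,-0.2,1.4],"roll":-7,"jaw":8},
])

```text
time: 7.62
tcp_pos: [0.5758, -0.0682, 0.1516]
ee_rot: [3.141, 0.0, 1.651]
force: [-0.5, -0.8, 0.3]
width: 0.0798
finger_force: 0.0
```

```bash
python3 -c "
from h import *
rel((.58,-.0905,.15,94.7))
f=grab('wrist','w4.png')
for w in wedges(f,1000,6000): print(*w)
"
```

```text
t 7.62 tcp [ 0.5758 -0.0682  0.1516] yaw 94.6 w 0.0798 q6 -0.31
  (0.58, -0.0905, 0.15, 94.7) slide [-2.26  0.24  0.16] roll -0.1 or 179.9
[154. 209.] 2981 [ 0.4368 -0.0902  0.0327] 0.084
[314. 223.] 2658 [ 0.5812 -0.0907 -2.9395] 0.117
```

```bash
cat >> h.py <<'E'
def overlay(f,ps,name,z0=0.,sc=1):
    im=f['pixels'][...,::-1].copy(); m=brown(f['pixels'])
    for p in ps:
        c,s=np.cos(p[2]),np.sin(p[2]); P=np.c_[p[0]+WP[:,0]*c-WP[:,1]*s,p[1]+WP[:,0]*s+WP[:,1]*c,WP[:,2]+z0]
        q=proj(f,P).round().astype(int); cv2.polylines(im,[q[:4]],1,(255,255,0)); cv2.polylines(im,[q[4:]],1,(0,255,0))
    cs,_=cv2.findContours(m,cv2.RETR_EXTERNAL,cv2.CHAIN_APPROX_NONE); cv2.drawContours(im,[c for c in cs if len(c)>60],-1,(0,0,255),1)
    cv2.imwrite('pics/'+name,im)
E
python3 -c "
from h import *
f=grab('wrist'); ws=wedges(f,1000,6000); print(ws); overlay(f,[w[2] for w in ws],'w5.png')
im=cv2.imread('pics/w5.png')[120:320,80:400]; cv2.imwrite('pics/w5.png',cv2.resize(im,None,fx=2.4,fy=2.4))"
```

```text
[(array([154., 209.]), np.int32(2962), array([ 0.4376, -0.0901,  0.0275]), np.float64(0.088)), (array([313., 222.]), np.int32(2633), array([ 0.5811, -0.0914, -2.9878]), np.float64(0.123))]
```

View pics/w5.png

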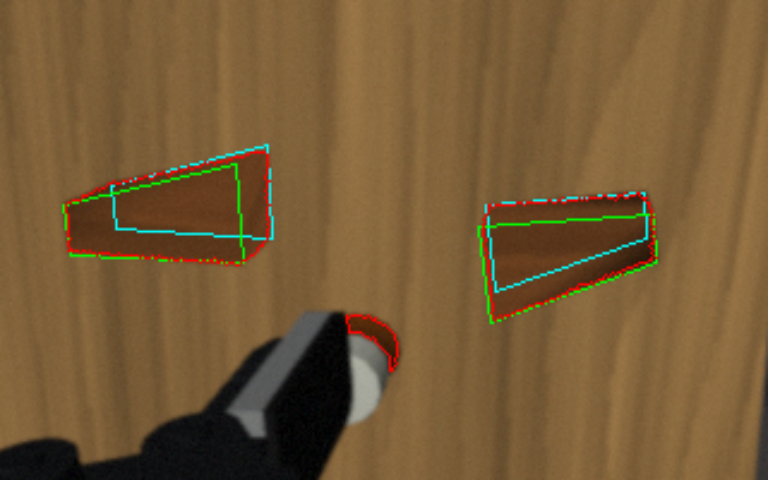

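```bash
python3 -c "
from h import *
rel((.581,-.0885,.1,98),(.581,-.0885,.027,98))"
```

```text
t 7.72 tcp [ 0.5761 -0.068   0.1524] yaw 94.63 w 0.0804 q6 -0.31
  (0.581, -0.0885, 0.1, 98) slide [-2.08  0.32  5.24] roll -3.37 or 176.63
  (0.581, -0.0885, 0.027, 98) slide [-2.08  0.32 12.54] roll -3.37 or 176.63
```

Request:
drive_tool([
  {"slide":[-1.2,0.3,2],"roll":-3.4,"jaw":8},
  {"slide":[-2.1,0.3,5],"roll":-3.4,"jaw":8},
  {"slide":[-2.1,0.3,8],"roll":-3.4,"jaw":8},
  {"slide":[-2.1,0.3,11],"roll":-3.4,"jaw":8},
  {"slide":[-2.1,0.3,12.5],"roll":-3.4,"jaw":8},
  {"slide":[-2.1,0.3,12.5],"roll":-3.4,"jaw":8},
  {"slide":[-2.1,0.3,12.5],"roll":-3.4,"jaw":7},
  {"slide":[-2.1,0.3,12.5],"roll":-3.4,"jaw":6},
  {"slide":[-2.1,0.3,12.5],"roll":-3.4,"jaw":5.5},
  {"slide":[-2.1,0.3,12.5],"roll":-3.4,"jaw":5.5},
  {"slide":[-2.1,0.3,12.5],"roll":-3.4,"jaw":5.5},
  {"slide":[-2.1,0.3,12.5],"roll":-3.4,"jaw":5.5},
], grip_force=30)

```text
time: 8.72
tcp_pos: [0.5812, -0.0891, 0.0279]
ee_rot: [3.138, 0.001, 1.713]
force: [-0.9, 0.7, 8.1]
width: 0.059
finger_force: 33.2
```

```bash
python3 -c "
from h import *
s=status.observe();rel((.5553,.2546,.13,183.8)); print(s['force'],s['finger_force']); 
f=grab('wrist'); print(f['eye']); cv2.imwrite('pics/w6.png',f['pixels'][...,::-1])"
```

```text
t 8.72 tcp [ 0.5812 -0.0891  0.0279] yaw 98.16 w 0.059 q6 -0.41
  (0.5553, 0.2546, 0.13, 183.8) slide [ 34.39   2.32 -10.21] roll -85.64 or 94.36
[-0.8687054   0.7147877   8.11004583] 33.152840500697494
[ 0.57106097 -0.02141396  0.15325394]
```

View pics/w6.png

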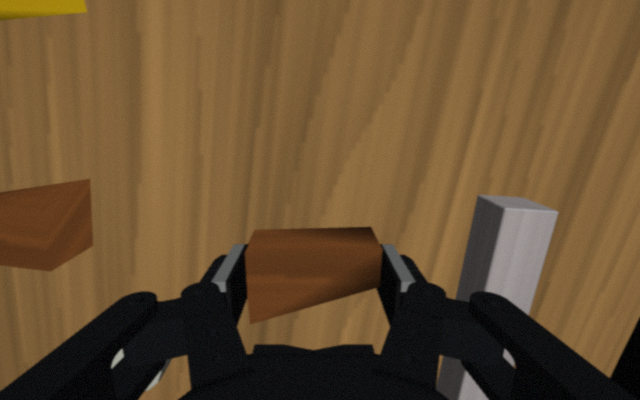

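```bash
cat >> h.py <<'E'
def held(f,z0):
    """held wedge in tool frame: along tool x (straight side, mm) and tool y"""
    s=status.observe(); t=np.array(s['tcp_pos']); yaw=s['ee_rot'][2]
    for w in wedges(f,3000,20000,z0):
        p=w[2]; d=p[:2]-t[:2]
        tx=d@[np.cos(yaw),np.sin(yaw)]; ty=d@[np.sin(yaw),-np.cos(yaw)]
        print('held? px',w[0],w[1],'pose',p,'err',w[3],'tool x,y mm',(1e3*np.array([tx,ty])).round(1),'rel yaw',np.degrees((p[2]-yaw)).round(1)%360)
E
python3 -c "
from h import *
held(grab('wrist'),0)"
```

```text
held? px [ 45. 225.] 7096 pose [ 0.4369 -0.0907  0.0216] err 0.034 tool x,y mm [  18.9 -143. ] rel yaw 263.1
held? px [307. 268.] 9917 pose [ 0.5816 -0.0914 -2.9715] err 0.075 tool x,y mm [-2.3  0.1] rel yaw 91.60000000000002
```

```bash
cat >> h.py <<'E'
O=np.array([.557,.2287]); EX=np.array([-.0663,.9978]); EY=np.array([-.9978,-.0663])
def C(a,b): return tuple((O+a/1e3*EX+b/1e3*EY).round(4))
def toC(p): d=np.array(p[:2])-O; return (1e3*np.array([d@EX,d@EY])).round(1)
E
python3 -c "
from h import *
rel((*C(26.9,62),.128,183.8))"
```

```text
t 8.82 tcp [ 0.5812 -0.0892  0.0279] yaw 98.16 w 0.0591 q6 -0.41
  (np.float64(0.4934), np.float64(0.2514), 0.128, 183.8) slide [ 34.96  -3.86 -10.01] roll -85.64 or 94.36
```

Request:
drive_tool([
  {"slide":[0,0,-3],"roll":0,"jaw":5.5},
  {"slide":[1,0,-6.5],"roll":-6,"jaw":5.5},
  {"slide":[4,-0.5,-9.5],"roll":-13,"jaw":5.5},
  {"slide":[8,-1,-11],"roll":-20,"jaw":5.5},
  {"slide":[12,-1.5,-11],"roll":-27,"jaw":5.5},
  {"slide":[16,-2,-11],"roll":-34,"jaw":5.5},
  {"slide":[20,-2.5,-11],"roll":-41,"jaw":5.5},
  {"slide":[24,-3,-11],"roll":-48,"jaw":5.5},
  {"slide":[28,-3.3,-11],"roll":-55,"jaw":5.5},
  {"slide":[31,-3.6,-11],"roll":-62,"jaw":5.5},
  {"slide":[33,-3.8,-10.5],"roll":-69,"jaw":5.5},
  {"slide":[35,-3.9,-10],"roll":-76,"jaw":5.5},
])

```text
time: 9.82
tcp_pos: [0.4913, 0.2537, 0.1271]
ee_rot: [3.141, 0.002, 3.047]
force: [1.3, -0.5, -0.5]
width: 0.0589
finger_force: 33.1
```

```bash
python3 -c "
from h import *
rel((*C(26.9,62),.128,183.8),(*C(26.9,62),.048,183.8),(*C(26.9,62),.037,183.8))"
```

```text
t 9.82 tcp [0.4913 0.2537 0.1271] yaw 174.59 w 0.0589 q6 -1.12
  (np.float64(0.4934), np.float64(0.2514), 0.128, 183.8) slide [-0.23 -0.21 -0.09] roll -9.21 or 170.79
  (np.float64(0.4934), np.float64(0.2514), 0.048, 183.8) slide [-0.23 -0.21  7.91] roll -9.21 or 170.79
  (np.float64(0.4934), np.float64(0.2514), 0.037, 183.8) slide [-0.23 -0.21  9.01] roll -9.21 or 170.79
```

Request:
drive_tool([
  {"slide":[-0.2,-0.2,0],"roll":-5,"jaw":5.5},
  {"slide":[-0.2,-0.2,0],"roll":-9.2,"jaw":5.5},
  {"slide":[-0.2,-0.2,2],"roll":-9.2,"jaw":5.5},
  {"slide":[-0.2,-0.2,4],"roll":-9.2,"jaw":5.5},
  {"slide":[-0.2,-0.2,6],"roll":-9.2,"jaw":5.5},
  {"slide":[-0.2,-0.2,7.5],"roll":-9.2,"jaw":5.5},
  {"slide":[-0.2,-0.2,8.3],"roll":-9.2,"jaw":5.5},
  {"slide":[-0.2,-0.2,8.8],"roll":-9.2,"jaw":5.5},
  {"slide":[-0.2,-0.2,8.9],"roll":-9.2,"jaw":5.5},
  {"slide":[-0.2,-0.2,8.9],"roll":-9.2,"jaw":5.5},
])

```text
time: 10.65
tcp_pos: [0.4939, 0.2497, 0.0374]
ee_rot: [3.141, 0.001, -3.083]
force: [-0.6, -0.6, -0.3]
width: 0.0592
finger_force: 33.1
```

```bash
python3 -c "
from h import *
s=status.observe(); print(s['force'],toC(s['tcp_pos'])); rel(); f=grab('wrist','w7.png'); held(f,.008)"
```

```text
[-0.57563244 -0.59976729 -0.28341572] [25.1 61.6]
t 10.65 tcp [0.4939 0.2497 0.0374] yaw -176.63 w 0.0592 q6 -1.28
held? px [304. 277.] 8364 pose [ 0.4992  0.2496 -1.5124] err 0.311 tool x,y mm [-5.3 -0.4] rel yaw 90.0
```

View pics/w7.png

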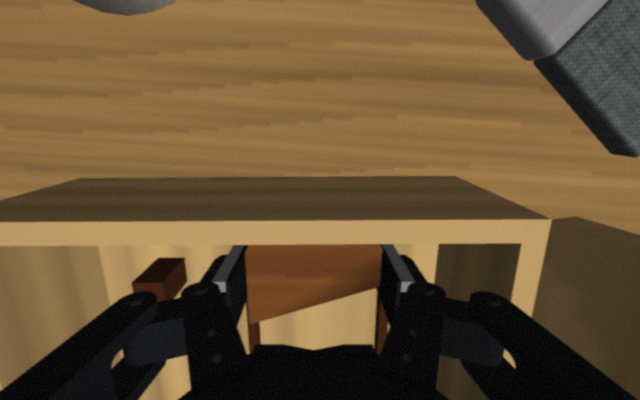

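Request:
drive_tool([
  {"slide":[0,0.15,0],"roll":-0.4,"jaw":5.5},
  {"slide":[0.2,0.15,0.05],"roll":-0.4,"jaw":5.5},
  {"slide":[0.4,0.15,0.1],"roll":-0.4,"jaw":5.5},
  {"slide":[0.4,0.15,0.1],"roll":-0.4,"jaw":5.5},
])

```text
time: 11.03
tcp_pos: [0.4891, 0.2509, 0.0361]
ee_rot: [3.142, 0.0, -3.076]
force: [-0.8, 1.0, 1.4]
width: 0.0594
finger_force: 33.3
```

Request:
drive_tool([
  {"slide":[0.1,0,0],"roll":0,"jaw":5.5},
  {"slide":[0.1,0,0],"roll":0,"jaw":5.5},
])

```text
time: 11.2
tcp_pos: [0.4886, 0.2509, 0.036]
ee_rot: [3.141, 0.001, -3.076]
force: [-0.8, 0.7, 3.2]
width: 0.0589
finger_force: 33.4
```

Request:
drive_tool([
  {"slide":[0.1,0,0],"roll":0,"jaw":5.5},
  {"slide":[0.1,0,0],"roll":0,"jaw":5.5},
])

```text
time: 11.37
tcp_pos: [0.4883, 0.2508, 0.036]
ee_rot: [3.141, 0.002, -3.076]
force: [5.0, 0.3, 2.5]
width: 0.059
finger_force: 33.3
```

Request:
drive_tool([
  {"slide":[0.1,0,0],"roll":0,"jaw":5.5},
  {"slide":[0.1,0,0],"roll":0,"jaw":5.5},
])

```text
time: 11.53
tcp_pos: [0.4881, 0.2508, 0.0361]
ee_rot: [3.141, 0.004, -3.076]
force: [8.4, -0.5, 0.7]
width: 0.0593
finger_force: 33.1
```

```bash
python3 -c "
from h import *
s=status.observe(); print(s['force'],toC(s['tcp_pos'])); rel()"
```

```text
[ 8.36459122 -0.45441505  0.74477185] [26.6 67.3]
t 11.53 tcp [0.4881 0.2508 0.0361] yaw -176.26 w 0.0593 q6 -1.28
```

Request:
drive_tool([
  {"slide":[-0.1,0,0],"roll":0,"jaw":6.5},
  {"slide":[-0.1,0,0],"roll":0,"jaw":7.2},
  {"slide":[-0.1,0,0],"roll":0,"jaw":7.2},
  {"slide":[-0.1,0,-1],"roll":0,"jaw":7.2},
  {"slide":[-0.1,0,-3],"roll":0,"jaw":7.2},
  {"slide":[-0.1,0,-6],"roll":0,"jaw":7.2},
  {"slide":[-0.1,0,-9],"roll":0,"jaw":7.2},
  {"slide":[-0.1,0,-12],"roll":0,"jaw":8},
  {"slide":[-0.1,0,-12],"roll":0,"jaw":8},
])

```text
time: 12.28
tcp_pos: [0.4889, 0.2514, 0.1614]
ee_rot: [3.14, 0.007, -3.075]
force: [1.2, -0.5, 0.8]
width: 0.0799
finger_force: 0.0
```

```bash
python3 -c "
from h import *
rel((.437,-.093,.15,91.3)); f=grab('wrist')
for w in wedges(f,800,20000,.008): print(w,toC(w[2]))
f=grab('top')
for w in wedges(f,100,700): print(*w)
f=grab('scene')
for w in wedges(f,100,700): print(*w)"
```

```text
t 12.28 tcp [0.4889 0.2514 0.1614] yaw -176.21 w 0.0799 q6 -1.28
  (0.437, -0.093, 0.15, 91.3) slide [  7.45 -34.02   1.14] roll 92.49 or -87.51
(array([310., 230.]), np.int32(4563), array([ 0.4915,  0.2474, -1.5125]), np.float64(0.452)) [23.  64.1]
[193.  51.] 276 [0.9365 0.3078 1.3881] 1.042
[213. 190.] 370 [ 0.5806  0.2147 -2.8022] 1.577
[392. 191.] 223 [ 0.5495 -0.2455  2.7994] 0.368
[434. 228.] 244 [ 0.444  -0.3569  0.0896] 0.338
[336. 229.] 197 [ 0.4359 -0.0906  0.007 ] 0.365
[392. 237.] 225 [ 0.4246 -0.2415  3.1318] 0.35
[ 5. 11.] 124 [-1.0002 -0.7285 -2.36  ] 0.145
[500. 104.] 107 [0.362  0.6721 1.9773] 1.009
[419. 178.] 498 [ 0.4839  0.2501 -1.5311] 0.431
[300. 204.] 284 [ 0.4334 -0.0905 -0.0993] 0.17
[246. 219.] 280 [ 0.424  -0.2414  3.0851] 0.197
[209. 243.] 287 [ 0.4392 -0.3574 -0.0451] 0.193
[263. 254.] 287 [ 0.5447 -0.2452  2.8684] 0.204
```

Request:
drive_tool([
  {"slide":[0.6,-2.8,0],"roll":7,"jaw":8},
  {"slide":[1.2,-5.6,0],"roll":14,"jaw":8},
  {"slide":[1.9,-8.5,0],"roll":21,"jaw":8},
  {"slide":[2.5,-11.3,0],"roll":28,"jaw":8},
  {"slide":[3.1,-14.2,0],"roll":35,"jaw":8},
  {"slide":[3.7,-17,0],"roll":42,"jaw":8},
  {"slide":[4.3,-19.8,0],"roll":49,"jaw":8},
  {"slide":[5,-22.7,0],"roll":56,"jaw":8},
  {"slide":[5.6,-25.5,0],"roll":63,"jaw":8},
  {"slide":[6.2,-28.3,0],"roll":70,"jaw":8},
  {"slide":[6.8,-31.2,0.5],"roll":77,"jaw":8},
  {"slide":[7.4,-34,1],"roll":84,"jaw":8},
])

```text
time: 13.43
tcp_pos: [0.4351, -0.0946, 0.1449]
ee_rot: [-3.14, -0.001, 1.735]
force: [1.8, -0.7, 0.4]
width: 0.0803
finger_force: 0.0
```

Request:
drive_tool([
  {"slide":[0,0,0],"roll":7,"jaw":8},
  {"slide":[0,0,0],"roll":8.5,"jaw":8},
  {"slide":[0,0,0],"roll":8.5,"jaw":8},
])

```text
time: 13.68
tcp_pos: [0.4353, -0.0937, 0.1447]
ee_rot: [-3.139, -0.001, 1.59]
force: [0.3, 1.4, 0.5]
width: 0.0797
finger_force: 0.0
```

```bash
python3 -c "
from h import *
f=grab('wrist')
for w in wedges(f,1500,20000): print(*w); g=w[2]
rel((.437,-.093,.027,91.3))"
```

```text
[320. 194.] 2884 [ 0.4373 -0.0903  0.0152] 0.093
t 13.73 tcp [ 0.4355 -0.0934  0.1449] yaw 91.31 w 0.08 q6 -0.38
  (0.437, -0.093, 0.027, 91.3) slide [ 0.04  0.15 11.79] roll 0.01 or -179.99
```

Request:
drive_tool([
  {"slide":[0,0.2,3],"roll":0,"jaw":8},
  {"slide":[0,0.2,6],"roll":0,"jaw":8},
  {"slide":[0,0.2,9],"roll":0,"jaw":8},
  {"slide":[0,0.2,11],"roll":0,"jaw":8},
  {"slide":[0,0.2,11.8],"roll":0,"jaw":8},
  {"slide":[0,0.2,11.8],"roll":0,"jaw":7},
  {"slide":[0,0.2,11.8],"roll":0,"jaw":6},
  {"slide":[0,0.2,11.8],"roll":0,"jaw":5.5},
  {"slide":[0,0.2,11.8],"roll":0,"jaw":5.5},
  {"slide":[0,0.2,11.8],"roll":0,"jaw":5.5},
  {"slide":[0,0.2,11.8],"roll":0,"jaw":5.5},
])

```text
time: 14.65
tcp_pos: [0.4383, -0.0935, 0.0285]
ee_rot: [3.14, 0.001, 1.593]
force: [-0.6, -1.0, -1.0]
width: 0.0592
finger_force: 32.6
```

```bash
python3 -c "
from h import *
held(grab('wrist'),0); print(status.observe()['force'])
rel((*C(26.9,28),.14,183.8))"
```

```text
held? px [320. 256.] 10124 pose [ 0.4384 -0.0907  0.0192] err 0.053 tool x,y mm [2.8 0.2] rel yaw 269.8
[ 0.09914405 -0.59495823  2.79659562]
t 14.7 tcp [ 0.4383 -0.0935  0.0284] yaw 91.28 w 0.0591 q6 -0.38
  (np.float64(0.5273), np.float64(0.2537), 0.14, 183.8) slide [ 34.51   9.67 -11.16] roll -92.52 or 87.48
```

```bash
python3 -c "
from h import *
rel((*C(26.0,29.5),.14,183.8))"
```

```text
t 14.7 tcp [ 0.4383 -0.0935  0.0284] yaw 91.28 w 0.0591 q6 -0.38
  (np.float64(0.5258), np.float64(0.2527), 0.14, 183.8) slide [ 34.41   9.52 -11.16] roll -92.52 or 87.48
```

Request:
drive_tool([
  {"slide":[0,0,-3],"roll":0,"jaw":5.5},
  {"slide":[1,0.2,-6.5],"roll":-7,"jaw":5.5},
  {"slide":[4,1,-9.5],"roll":-14,"jaw":5.5},
  {"slide":[8,2,-11],"roll":-21,"jaw":5.5},
  {"slide":[12,3,-11],"roll":-28,"jaw":5.5},
  {"slide":[16,4,-11],"roll":-35,"jaw":5.5},
  {"slide":[20,5,-11],"roll":-42,"jaw":5.5},
  {"slide":[24,6,-11],"roll":-49,"jaw":5.5},
  {"slide":[28,7,-11],"roll":-56,"jaw":5.5},
  {"slide":[31,8,-11],"roll":-63,"jaw":5.5},
  {"slide":[33,9,-11],"roll":-70,"jaw":5.5},
  {"slide":[34.3,9.5,-11],"roll":-77,"jaw":5.5},
])

```text
time: 15.7
tcp_pos: [0.5258, 0.2542, 0.1379]
ee_rot: [3.141, 0.001, 2.945]
force: [-0.0, -0.1, -0.4]
width: 0.0588
finger_force: 33.2
```

Request:
drive_tool([
  {"slide":[0,0,0],"roll":-7,"jaw":5.5},
  {"slide":[0,0,0],"roll":-14,"jaw":5.5},
  {"slide":[0,0,0],"roll":-15.5,"jaw":5.5},
  {"slide":[0,0,0],"roll":-15.5,"jaw":5.5},
])

```text
time: 16.03
tcp_pos: [0.5252, 0.2518, 0.1378]
ee_rot: [-3.141, -0.0, -3.074]
force: [0.1, -0.0, -0.5]
width: 0.0594
finger_force: 33.2
```

```bash
python3 -c "
from h import *
rel((*C(26.0,29.5),.05,183.8),(*C(26.0,29.5),.0375,183.8))"
```

```text
t 16.03 tcp [0.5252 0.2518 0.1378] yaw -176.14 w 0.0594 q6 -1.3
  (np.float64(0.5258), np.float64(0.2527), 0.05, 183.8) slide [-0.07  0.09  8.78] roll 0.06 or -179.94
  (np.float64(0.5258), np.float64(0.2527), 0.0375, 183.8) slide [-0.07  0.09 10.03] roll 0.06 or -179.94
```

Request:
drive_tool([
  {"slide":[-0.1,0.1,3],"roll":0,"jaw":5.5},
  {"slide":[-0.1,0.1,6],"roll":0,"jaw":5.5},
  {"slide":[-0.1,0.1,8.5],"roll":0,"jaw":5.5},
  {"slide":[-0.1,0.1,9.5],"roll":0,"jaw":5.5},
  {"slide":[-0.1,0.1,10],"roll":0,"jaw":5.5},
  {"slide":[-0.1,0.1,10.1],"roll":0,"jaw":5.5},
  {"slide":[0.2,0.1,10.1],"roll":0,"jaw":5.5},
  {"slide":[0.35,0.1,10.1],"roll":0,"jaw":5.5},
  {"slide":[0.35,0.1,10.1],"roll":0,"jaw":5.5},
])

```text
time: 16.78
tcp_pos: [0.5218, 0.2525, 0.0378]
ee_rot: [3.141, 0.001, -3.076]
force: [0.1, 1.0, 0.5]
width: 0.0588
finger_force: 33.2
```

```bash
python3 -c "
from h import *
s=status.observe(); print(s['force'],toC(s['tcp_pos'])); rel()"
```

```text
[0.06361643 1.02491472 0.47889786] [26.1 33.5]
t 16.78 tcp [0.5218 0.2525 0.0378] yaw -176.23 w 0.0588 q6 -1.3
```

Request:
drive_tool([
  {"slide":[0.1,0,0],"roll":0,"jaw":5.5},
  {"slide":[0.1,0,0],"roll":0,"jaw":5.5},
])

```text
time: 16.95
tcp_pos: [0.5209, 0.2525, 0.0373]
ee_rot: [3.141, 0.001, -3.076]
force: [0.0, -1.0, -1.2]
width: 0.059
finger_force: 33.2
```

Request:
drive_tool([
  {"slide":[0.1,0,0],"roll":0,"jaw":5.5},
  {"slide":[0.1,0,0],"roll":0,"jaw":5.5},
])

```text
time: 17.12
tcp_pos: [0.5203, 0.2524, 0.0371]
ee_rot: [3.141, 0.002, -3.076]
force: [2.6, 0.4, 0.5]
width: 0.0591
finger_force: 33.3
```

Request:
drive_tool([
  {"slide":[0.1,0,0],"roll":0,"jaw":5.5},
  {"slide":[0.1,0,0],"roll":0,"jaw":5.5},
])

```text
time: 17.28
tcp_pos: [0.5202, 0.2525, 0.0373]
ee_rot: [3.141, 0.003, -3.075]
force: [6.6, -0.5, -0.2]
width: 0.0592
finger_force: 33.2
```

```bash
python3 -c "
from h import *
s=status.observe(); print(s['force'],toC(s['tcp_pos'])); rel()"
```

```text
[ 6.61154598 -0.51304042 -0.24703852] [26.2 35.2]
t 17.28 tcp [0.5202 0.2525 0.0373] yaw -176.21 w 0.0592 q6 -1.3
```

Request:
drive_tool([
  {"slide":[-0.1,0,0.1],"roll":0,"jaw":5.5},
  {"slide":[-0.1,0,0.1],"roll":0,"jaw":7},
  {"slide":[-0.1,0,0.1],"roll":0,"jaw":7},
  {"slide":[-0.1,0,-1],"roll":0,"jaw":7},
  {"slide":[-0.1,0,-3],"roll":0,"jaw":7},
  {"slide":[-0.1,0,-6],"roll":0,"jaw":7},
  {"slide":[-0.1,0,-9],"roll":0,"jaw":7},
  {"slide":[-0.1,-2,-12],"roll":7,"jaw":8},
  {"slide":[-0.3,-6,-12],"roll":14,"jaw":8},
  {"slide":[-0.5,-10,-12],"roll":21,"jaw":8},
  {"slide":[-0.7,-14,-12],"roll":28,"jaw":8},
  {"slide":[-0.9,-18,-12],"roll":35,"jaw":8},
])

```text
time: 18.28
tcp_pos: [0.5392, 0.0717, 0.1577]
ee_rot: [3.141, 0.0, 2.591]
force: [1.9, 0.5, 0.2]
width: 0.0801
finger_force: 0.0
```

```bash
python3 -c "
from h import *
rel((.5467,-.2426,.15,74))"
```

```text
t 18.28 tcp [0.5392 0.0717 0.1577] yaw 148.47 w 0.0801 q6 -1.01
  (0.5467, -0.2426, 0.15, 74) slide [-17.07 -26.39   0.77] roll 74.47 or -105.53
```

Request:
drive_tool([
  {"slide":[-1.5,-2.4,0],"roll":7,"jaw":8},
  {"slide":[-3.1,-4.8,0],"roll":14,"jaw":8},
  {"slide":[-4.7,-7.2,0],"roll":21,"jaw":8},
  {"slide":[-6.2,-9.6,0],"roll":28,"jaw":8},
  {"slide":[-7.8,-12,0],"roll":35,"jaw":8},
  {"slide":[-9.3,-14.4,0],"roll":42,"jaw":8},
  {"slide":[-10.9,-16.8,0],"roll":49,"jaw":8},
  {"slide":[-12.4,-19.2,0],"roll":56,"jaw":8},
  {"slide":[-14,-21.6,0],"roll":63,"jaw":8},
  {"slide":[-15.5,-24,0],"roll":70,"jaw":8},
  {"slide":[-17.1,-26.4,0.5],"roll":74.5,"jaw":8},
  {"slide":[-17.1,-26.4,1],"roll":74.5,"jaw":8},
])

```text
time: 19.28
tcp_pos: [0.5491, -0.2454, 0.1475]
ee_rot: [3.14, 0.001, 1.289]
force: [0.0, 0.2, -0.5]
width: 0.08
finger_force: 0.0
```

```bash
python3 -c "
from h import *
f=grab('wrist')
for w in wedges(f,1500,20000): print(*w)
rel((.5467,-.2426,.027,74))"
```

```text
[308. 197.] 2757 [ 0.5482 -0.2438  2.9367] 0.113
[166. 232.] 2575 [ 0.424  -0.2394 -3.0458] 0.141
[245. 331.] 2138 [ 0.4426 -0.3567  0.0649] 0.345
t 19.33 tcp [ 0.5484 -0.243   0.1461] yaw 74.08 w 0.0799 q6 -0.25
  (0.5467, -0.2426, 0.027, 74) slide [-0.   -0.17 11.91] roll 0.08 or -179.92
```

Request:
drive_tool([
  {"slide":[0.1,-0.1,3],"roll":-2,"jaw":8},
  {"slide":[0.1,-0.1,6],"roll":-2,"jaw":8},
  {"slide":[0.1,-0.1,9],"roll":-2,"jaw":8},
  {"slide":[0.1,-0.1,11],"roll":-2,"jaw":8},
  {"slide":[0.1,-0.1,11.9],"roll":-2,"jaw":8},
  {"slide":[0.1,-0.1,11.9],"roll":-2,"jaw":7},
  {"slide":[0.1,-0.1,11.9],"roll":-2,"jaw":6},
  {"slide":[0.1,-0.1,11.9],"roll":-2,"jaw":5.5},
  {"slide":[0.1,-0.1,11.9],"roll":-2,"jaw":5.5},
  {"slide":[0.1,-0.1,11.9],"roll":-2,"jaw":5.5},
  {"slide":[0.1,-0.1,11.9],"roll":-2,"jaw":5.5},
])

```text
time: 20.25
tcp_pos: [0.5488, -0.2401, 0.029]
ee_rot: [3.14, 0.0, 1.331]
force: [0.1, 0.9, 7.7]
width: 0.0591
finger_force: 33.7
```

```bash
python3 -c "
from h import *
held(grab('wrist'),0); print(status.observe()['force'])
rel((*C(26.4,10),.14,183.8))"
```

```text
held? px [307. 271.] 9804 pose [ 0.5478 -0.2446  2.9171] err 0.069 tool x,y mm [-4.6  0.1] rel yaw 90.9
held? px [ 58. 314.] 7288 pose [ 0.4201 -0.2377 -2.9572] err 0.222 tool x,y mm [ -28.1 -125.6] rel yaw 114.30000000000001
[-0.71229807  1.28476947  6.7608189 ]
t 20.3 tcp [ 0.5488 -0.2402  0.0289] yaw 76.28 w 0.0588 q6 -0.28
  (np.float64(0.5453), np.float64(0.2544), 0.14, 183.8) slide [ 47.96 -12.07 -11.11] roll -107.52 or 72.48
```

Request:
drive_tool([
  {"slide":[0,0,0],"roll":0,"jaw":7},
  {"slide":[0,0,0],"roll":0,"jaw":7},
  {"slide":[-0.2,0,0],"roll":0,"jaw":7},
  {"slide":[-0.2,0,0],"roll":0,"jaw":7},
  {"slide":[-0.2,0,0],"roll":0,"jaw":5.5},
  {"slide":[-0.2,0,0],"roll":0,"jaw":5.5},
  {"slide":[-0.2,0,0],"roll":0,"jaw":5.5},
  {"slide":[-0.2,0,0],"roll":0,"jaw":5.5},
])

```text
time: 20.97
tcp_pos: [0.5478, -0.242, 0.0279]
ee_rot: [3.141, 0.0, 1.331]
force: [-2.1, -1.5, 3.3]
width: 0.0591
finger_force: 32.6
```

```bash
python3 -c "
from h import *
held(grab('wrist'),0); print(status.observe()['force'])
rel((*C(26.3,6),.14,183.8))"
```

```text
held? px [307. 268.] 9965 pose [ 0.5474 -0.2442  2.9142] err 0.069 tool x,y mm [-2.2  0.1] rel yaw 90.7
held? px [ 58. 312.] 7686 pose [ 0.4121 -0.2405 -3.0321] err 0.175 tool x,y mm [ -30.7 -132.2] rel yaw 110.0
[-2.37564045 -1.61992479  3.01588012]
t 21.02 tcp [ 0.5478 -0.242   0.0279] yaw 76.27 w 0.0594 q6 -0.29
  (np.float64(0.5493), np.float64(0.2545), 0.14, 183.8) slide [ 48.27 -11.64 -11.21] roll -107.53 or 72.47
```

Request:
drive_tool([
  {"slide":[0,0,-3],"roll":0,"jaw":5.5},
  {"slide":[0,0,-6.5],"roll":-7,"jaw":5.5},
  {"slide":[3.5,-0.8,-9.5],"roll":-14,"jaw":5.5},
  {"slide":[7,-1.7,-11],"roll":-21,"jaw":5.5},
  {"slide":[10.5,-2.5,-11],"roll":-28,"jaw":5.5},
  {"slide":[14,-3.4,-11],"roll":-35,"jaw":5.5},
  {"slide":[17.5,-4.2,-11],"roll":-42,"jaw":5.5},
  {"slide":[21,-5.1,-11],"roll":-49,"jaw":5.5},
  {"slide":[24.5,-5.9,-11],"roll":-56,"jaw":5.5},
  {"slide":[28,-6.8,-11],"roll":-63,"jaw":5.5},
  {"slide":[31.5,-7.6,-11],"roll":-70,"jaw":5.5},
  {"slide":[35,-8.4,-11],"roll":-77,"jaw":5.5},
])

```text
time: 22.02
tcp_pos: [0.5489, 0.1199, 0.1376]
ee_rot: [-3.141, -0.0, 2.681]
force: [0.1, -0.5, 0.1]
width: 0.0592
finger_force: 33.1
```

```bash
python3 -c "
from h import *
rel((*C(26.3,8),.14,183.8))"
```

```text
t 22.02 tcp [0.5489 0.1199 0.1376] yaw 153.62 w 0.0592 q6 -1.01
  (np.float64(0.5473), np.float64(0.2544), 0.14, 183.8) slide [ 6.12 11.98 -0.24] roll -30.18 or 149.82
```

Request:
drive_tool([
  {"slide":[1.5,3,0],"roll":-7,"jaw":5.5},
  {"slide":[3,6,0],"roll":-14,"jaw":5.5},
  {"slide":[4.5,9,0],"roll":-21,"jaw":5.5},
  {"slide":[6.1,12,0],"roll":-28,"jaw":5.5},
  {"slide":[6.1,12,0],"roll":-30.2,"jaw":5.5},
  {"slide":[6.1,12,0],"roll":-30.2,"jaw":5.5},
])

```text
time: 22.52
tcp_pos: [0.5482, 0.2544, 0.1373]
ee_rot: [-3.141, -0.001, -3.076]
force: [-0.5, -0.3, -0.7]
width: 0.0592
finger_force: 33.1
```

```bash
python3 -c "
from h import *
rel((*C(26.2,8),.0371,183.8))"
```

```text
t 22.52 tcp [0.5482 0.2544 0.1373] yaw -176.26 w 0.0592 q6 -1.31
  (np.float64(0.5473), np.float64(0.2543), 0.0371, 183.8) slide [ 0.09 -0.   10.02] roll -0.06 or 179.94
```

Request:
drive_tool([
  {"slide":[0,0,3],"roll":0,"jaw":5.5},
  {"slide":[0,0,6],"roll":0,"jaw":5.5},
  {"slide":[0,0,8.5],"roll":0,"jaw":5.5},
  {"slide":[0,0,9.5],"roll":0,"jaw":5.5},
  {"slide":[0,0,10],"roll":0,"jaw":5.5},
  {"slide":[0,0,10],"roll":0,"jaw":5.5},
  {"slide":[0.3,0,10],"roll":0,"jaw":5.5},
  {"slide":[0.45,0,10],"roll":0,"jaw":5.5},
  {"slide":[0.55,0,10],"roll":0,"jaw":5.5},
  {"slide":[0.65,0,10],"roll":0,"jaw":5.5},
  {"slide":[0.7,0,10],"roll":0,"jaw":5.5},
  {"slide":[0.7,0,10],"roll":0,"jaw":5.5},
])

```text
time: 23.52
tcp_pos: [0.5428, 0.2518, 0.0389]
ee_rot: [3.141, 0.003, -3.083]
force: [1.7, -1.1, 5.6]
width: 0.059
finger_force: 48.1
```

```bash
python3 -c "
from h import *
s=status.observe(); print(s['force'],toC(s['tcp_pos'])); rel()"
```

```text
[ 1.69695872 -1.0747872   5.62363683] [24.  12.6]
t 23.52 tcp [0.5428 0.2518 0.0389] yaw -176.62 w 0.059 q6 -1.31
```

```bash
python3 -c "
from h import *
s=status.observe(); print(s['force'],s['wrist_torque'],s['finger_force'],s['tcp_pos'],s['ee_rot']); f=grab('wrist','w8.png')
im=f['pixels'][150:400,120:520,::-1]; cv2.imwrite('pics/w8.png',cv2.resize(im,None,fx=2,fy=2)); grab('scene','s2.png')"
```

```text
[ 1.69695872 -1.0747872   5.62363683] [-0.1922068  -0.37743531  0.0341154 ] 48.1428191937448 [0.54279697 0.25184794 0.03890146] [ 3.14119433e+00  2.52073539e-03 -3.08264070e+00]
```

View pics/w8.png

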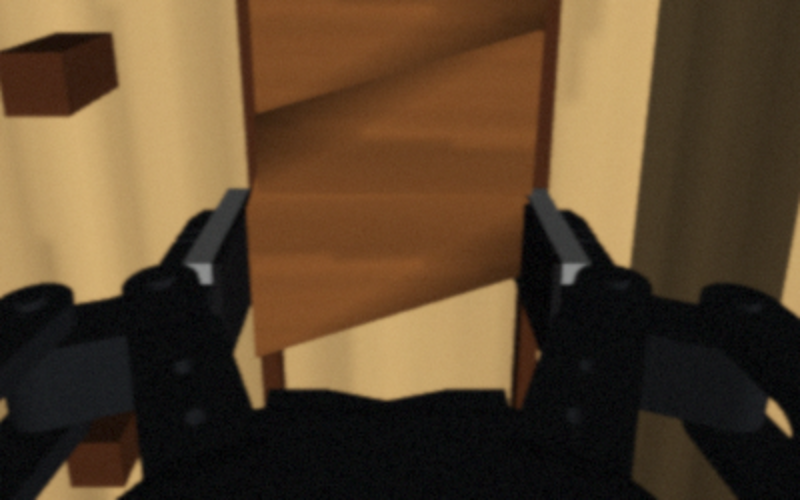

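```bash
python3 -c "
from h import *
s=status.observe(); print(s['force'],s['wrist_torque'],s['finger_force'],toC(s['tcp_pos']),s['tcp_pos'],s['ee_rot'],s['dq'].round(3))"
```

```text
[ 2.04110045 -0.00925627  6.9484883 ] [-0.19324319 -0.37869968  0.01936957] 48.16615679097595 [24.1 12.6] [0.54280279 0.25186005 0.03890571] [ 3.14120219e+00  2.41158750e-03 -3.08270438e+00] [-0.001 -0.    -0.001 -0.002 -0.001 -0.   ]
```

Request:
drive_tool([
  {"slide":[-0.1,0.1,-0.1],"roll":0,"jaw":5.5},
  {"slide":[-0.1,0.1,-0.1],"roll":0,"jaw":5.5},
])

```text
time: 23.78
tcp_pos: [0.5429, 0.2529, 0.0391]
ee_rot: [-3.142, -0.0, -3.082]
force: [0.7, -0.3, 0.3]
width: 0.0591
finger_force: 47.2
```

```bash
python3 -c "
from h import *
s=status.observe(); print(s['force'],s['wrist_torque'],s['finger_force'],toC(s['tcp_pos']),s['tcp_pos'],s['ee_rot'],s['dq'].round(3))"
```

```text
[ 0.71493601 -0.2890001   0.32812077] [-0.02115152  0.0369212   0.0013608 ] 47.16175815614406 [25.1 12.5] [0.54289609 0.25294534 0.0391417 ] [-3.14155732e+00 -1.62079654e-05 -3.08239168e+00] [ 0.002  0.007  0.007 -0.    -0.008 -0.004]
```

Request:
drive_tool([
  {"slide":[0,0.1,0],"roll":-0.4,"jaw":5.5},
  {"slide":[0,0.1,0.1],"roll":-0.4,"jaw":5.5},
  {"slide":[0.1,0.1,0.15],"roll":-0.4,"jaw":5.5},
  {"slide":[0.2,0.1,0.15],"roll":-0.4,"jaw":5.5},
  {"slide":[0.2,0.1,0.15],"roll":-0.4,"jaw":5.5},
])

```text
time: 24.2
tcp_pos: [0.542, 0.2543, 0.0375]
ee_rot: [3.141, 0.003, -3.074]
force: [6.6, -0.3, -2.0]
width: 0.059
finger_force: 47.1
```

```bash
python3 -c "
from h import *
s=status.observe(); print(s['force'],s['wrist_torque'],s['finger_force'],toC(s['tcp_pos']),s['tcp_pos'],s['ee_rot'],s['dq'].round(3))"
```

```text
[ 6.61139233 -0.26908388 -1.98397507] [-0.10550962 -1.11733807  0.08678862] 47.10376091868966 [26.5 13.3] [0.54198137 0.25427216 0.03753518] [ 3.14114582  0.00336251 -3.07394252] [-0.001  0.003 -0.002  0.002  0.004  0.   ]
```

Request:
drive_tool([
  {"slide":[-0.1,0,0.15],"roll":0,"jaw":5.5},
  {"slide":[-0.1,0,0.15],"roll":0,"jaw":7},
  {"slide":[-0.1,0,0.15],"roll":0,"jaw":7},
  {"slide":[-0.1,0,-1],"roll":0,"jaw":7},
  {"slide":[-0.1,0,-3],"roll":0,"jaw":7},
  {"slide":[-0.1,0,-6],"roll":0,"jaw":7},
  {"slide":[-0.1,0,-9],"roll":0,"jaw":7},
  {"slide":[0.1,-2,-12],"roll":7,"jaw":8},
  {"slide":[0.5,-6,-12],"roll":14,"jaw":8},
  {"slide":[1,-10,-12],"roll":21,"jaw":8},
  {"slide":[1.5,-14,-12],"roll":28,"jaw":8},
  {"slide":[2,-18,-12],"roll":35,"jaw":8},
])

```text
time: 25.2
tcp_pos: [0.5322, 0.0718, 0.1584]
ee_rot: [3.141, 0.001, 2.593]
force: [0.4, -0.4, 0.3]
width: 0.0799
finger_force: 0.0
```

```bash
python3 -c "
from h import *
rel((.441,-.3598,.15,92))"
```

```text
t 25.2 tcp [0.5322 0.0718 0.1584] yaw 148.57 w 0.0799 q6 -1.01
  (0.441, -0.3598, 0.15, 92) slide [-14.72 -41.58   0.84] roll 56.57 or -123.43
```

Request:
drive_tool([
  {"slide":[-1.2,-3.4,0],"roll":5,"jaw":8},
  {"slide":[-2.4,-6.9,0],"roll":10,"jaw":8},
  {"slide":[-3.7,-10.4,0],"roll":15,"jaw":8},
  {"slide":[-4.9,-13.8,0],"roll":20,"jaw":8},
  {"slide":[-6.1,-17.3,0],"roll":25,"jaw":8},
  {"slide":[-7.3,-20.8,0],"roll":30,"jaw":8},
  {"slide":[-8.6,-24.2,0],"roll":35,"jaw":8},
  {"slide":[-9.8,-27.7,0],"roll":40,"jaw":8},
  {"slide":[-11,-31.2,0],"roll":45,"jaw":8},
  {"slide":[-12.2,-34.6,0],"roll":50,"jaw":8},
  {"slide":[-13.5,-38.1,0.5],"roll":55,"jaw":8},
  {"slide":[-14.7,-41.6,1],"roll":56.6,"jaw":8},
])

```text
time: 26.2
tcp_pos: [0.443, -0.3606, 0.1483]
ee_rot: [3.141, 0.001, 1.605]
force: [0.5, -0.1, -0.8]
width: 0.08
finger_force: 0.0
```

Request:
drive_tool([
  {"slide":[0,0,0],"roll":0,"jaw":8},
  {"slide":[0,0,0],"roll":0,"jaw":8},
])

```text
time: 26.37
tcp_pos: [0.4428, -0.3601, 0.1475]
ee_rot: [-3.141, -0.0, 1.608]
force: [-0.6, 1.1, 0.7]
width: 0.0797
finger_force: 0.0
```

```bash
python3 -c "
from h import *
f=grab('wrist')
for w in wedges(f,1500,20000): print(*w)
rel((.441,-.3598,.027,92))
f=grab('top')
for w in wedges(f,100,700): print(*w)"
```

```text
[288.  38.] 3850 [ 0.4243 -0.2402 -3.0826] 0.132
[317. 193.] 2804 [ 0.4422 -0.357   0.0455] 0.1
t 26.42 tcp [ 0.4432 -0.3589  0.1476] yaw 92.22 w 0.0798 q6 -0.84
  (0.441, -0.3598, 0.027, 92) slide [-0.09 -0.22 12.06] roll 0.22 or -179.78
[193.  51.] 268 [ 0.9347  0.3257 -1.9624] 1.074
[433. 225.] 182 [ 0.4467 -0.3568  0.0781] 0.789
[391. 237.] 230 [ 0.4255 -0.2407 -3.0645] 0.318
```

Request:
drive_tool([
  {"slide":[-0.1,-0.1,3],"roll":0,"jaw":8},
  {"slide":[-0.1,-0.1,6],"roll":0,"jaw":8},
  {"slide":[-0.1,-0.1,9],"roll":0,"jaw":8},
  {"slide":[-0.1,-0.1,11],"roll":0,"jaw":8},
  {"slide":[-0.1,-0.1,12],"roll":0,"jaw":8},
  {"slide":[-0.1,-0.1,12],"roll":0,"jaw":7},
  {"slide":[-0.1,-0.1,12],"roll":0,"jaw":6},
  {"slide":[-0.1,-0.1,12],"roll":0,"jaw":5.5},
  {"slide":[-0.1,-0.1,12],"roll":0,"jaw":5.5},
  {"slide":[-0.1,-0.1,12],"roll":0,"jaw":5.5},
  {"slide":[-0.1,-0.1,12],"roll":0,"jaw":5.5},
])

```text
time: 27.38
tcp_pos: [0.4431, -0.3602, 0.0284]
ee_rot: [3.14, 0.001, 1.611]
force: [0.2, 0.6, 7.3]
width: 0.0595
finger_force: 33.4
```

```bash
python3 -c "
from h import *
held(grab('wrist'),0); print(status.observe()['force'])
rel((*C(25.9,-25),.14,183.8))"
```

```text
held? px [240.  15.] 3289 pose [ 0.4244 -0.2393 -3.0819] err 0.052 tool x,y mm [121.6 -13.9] rel yaw 91.10000000000002
held? px [320. 256.] 10147 pose [ 0.4429 -0.3577  0.0291] err 0.052 tool x,y mm [ 2.6 -0.1] rel yaw 269.4
[-0.34971168  0.54130378  8.38901771]
t 27.43 tcp [ 0.4431 -0.3603  0.0284] yaw 92.27 w 0.0594 q6 -0.84
  (np.float64(0.5802), np.float64(0.2562), 0.14, 183.8) slide [ 61.05  16.14 -11.16] roll -91.53 or 88.47
```

Request:
drive_tool([
  {"slide":[0,0,-3],"roll":0,"jaw":5.5},
  {"slide":[0,0,-6.5],"roll":-5,"jaw":5.5},
  {"slide":[3.6,1,-9.5],"roll":-12,"jaw":5.5},
  {"slide":[7.4,2,-11],"roll":-18,"jaw":5.5},
  {"slide":[11.2,3,-11],"roll":-24,"jaw":5.5},
  {"slide":[15,4,-11],"roll":-30,"jaw":5.5},
  {"slide":[18.8,5,-11],"roll":-36,"jaw":5.5},
  {"slide":[22.6,6,-11],"roll":-42,"jaw":5.5},
  {"slide":[26.4,7,-11],"roll":-48,"jaw":5.5},
  {"slide":[30.2,8,-11],"roll":-54,"jaw":5.5},
  {"slide":[34,9,-11],"roll":-60,"jaw":5.5},
  {"slide":[37.8,10,-11],"roll":-66,"jaw":5.5},
])

```text
time: 28.43
tcp_pos: [0.5277, 0.0237, 0.1377]
ee_rot: [3.141, 0.001, 2.767]
force: [0.1, -0.6, -0.1]
width: 0.059
finger_force: 33.0
```

```bash
python3 -c "
from h import *
rel((*C(26,-24.5),.14,183.8))"
```

```text
t 28.43 tcp [0.5277 0.0237 0.1377] yaw 158.56 w 0.059 q6 -1.28
  (np.float64(0.5797), np.float64(0.2563), 0.14, 183.8) slide [ 3.67 23.55 -0.23] roll -25.24 or 154.76
```

Request:
drive_tool([
  {"slide":[0.5,3.4,0],"roll":-4,"jaw":5.5},
  {"slide":[1.1,7,0],"roll":-8,"jaw":5.5},
  {"slide":[1.7,10.6,0],"roll":-12,"jaw":5.5},
  {"slide":[2.2,14.2,0],"roll":-16,"jaw":5.5},
  {"slide":[2.8,17.8,0],"roll":-20,"jaw":5.5},
  {"slide":[3.4,21.4,0],"roll":-24,"jaw":5.5},
  {"slide":[3.7,23.5,0],"roll":-25.2,"jaw":5.5},
  {"slide":[3.7,23.5,0],"roll":-25.2,"jaw":5.5},
  {"slide":[3.7,23.5,0],"roll":-25.2,"jaw":5.5},
])

```text
time: 29.18
tcp_pos: [0.5799, 0.2547, 0.1372]
ee_rot: [-3.141, -0.0, -3.079]
force: [-0.9, 0.2, -1.0]
width: 0.0591
finger_force: 33.0
```

```bash
python3 -c "
from h import *
rel((*C(26,-24.5),.0375,183.8))"
```

```text
t 29.18 tcp [0.5799 0.2547 0.1372] yaw -176.43 w 0.0591 q6 -1.32
  (np.float64(0.5797), np.float64(0.2563), 0.0375, 183.8) slide [0.01 0.16 9.97] roll -0.23 or 179.77
```

Request:
drive_tool([
  {"slide":[0,0.15,3],"roll":-0.2,"jaw":5.5},
  {"slide":[0,0.15,6],"roll":-0.2,"jaw":5.5},
  {"slide":[0,0.15,8.5],"roll":-0.2,"jaw":5.5},
  {"slide":[0,0.15,9.5],"roll":-0.2,"jaw":5.5},
  {"slide":[0,0.15,10],"roll":-0.2,"jaw":5.5},
  {"slide":[0,0.15,10],"roll":-0.2,"jaw":5.5},
  {"slide":[0.3,0.15,10],"roll":-0.2,"jaw":5.5},
  {"slide":[0.45,0.15,10],"roll":-0.2,"jaw":5.5},
  {"slide":[0.45,0.15,10],"roll":-0.2,"jaw":5.5},
])

```text
time: 29.93
tcp_pos: [0.5762, 0.2543, 0.0383]
ee_rot: [-3.142, 0.002, -3.078]
force: [2.6, -3.7, 7.1]
width: 0.0594
finger_force: 52.6
```

```bash
python3 -c "
from h import *
s=status.observe(); print(s['force'],s['finger_force'],toC(s['tcp_pos'])); rel()"
```

```text
[ 2.56908984 -3.71334437  7.05145987] 52.580277000088245 [ 24.3 -20.8]
t 29.93 tcp [0.5762 0.2543 0.0383] yaw -176.36 w 0.0594 q6 -1.32
```

Request:
drive_tool([
  {"slide":[-0.1,0.1,-0.15],"roll":0,"jaw":5.5},
  {"slide":[-0.1,0.15,-0.15],"roll":-0.2,"jaw":5.5},
  {"slide":[-0.1,0.15,-0.15],"roll":-0.2,"jaw":5.5},
])

```text
time: 30.18
tcp_pos: [0.5763, 0.2566, 0.0386]
ee_rot: [-3.141, -0.001, -3.074]
force: [0.2, -0.1, 0.7]
width: 0.0592
finger_force: 51.6
```

```bash
python3 -c "
from h import *
s=status.observe(); print(s['force'],s['finger_force'],toC(s['tcp_pos'])); rel()"
```

```text
[ 0.2149768  -0.14248593  0.68640648] 51.5940916427644 [ 26.5 -21.1]
t 30.18 tcp [0.5763 0.2566 0.0386] yaw -176.12 w 0.0592 q6 -1.32
```

Request:
drive_tool([
  {"slide":[0,-0.05,0.1],"roll":0,"jaw":5.5},
  {"slide":[0.15,-0.05,0.1],"roll":0,"jaw":5.5},
  {"slide":[0.25,-0.05,0.1],"roll":0,"jaw":5.5},
  {"slide":[0.35,-0.05,0.1],"roll":0,"jaw":5.5},
  {"slide":[0.4,-0.05,0.1],"roll":0,"jaw":5.5},
  {"slide":[0.4,-0.05,0.1],"roll":0,"jaw":5.5},
])

```text
time: 30.68
tcp_pos: [0.575, 0.2559, 0.0384]
ee_rot: [3.141, 0.006, -3.073]
force: [9.4, -0.4, -2.3]
width: 0.0592
finger_force: 51.0
```

```bash
python3 -c "
from h import *
s=status.observe(); print(s['force'],s['finger_force'],toC(s['tcp_pos'])); rel()"
```

```text
[ 9.37309847 -0.37463389 -2.29469445] 51.00409772569037 [ 26.  -19.8]
t 30.68 tcp [0.575  0.2559 0.0384] yaw -176.09 w 0.0592 q6 -1.32
```

Request:
drive_tool([
  {"slide":[-0.1,0,0.1],"roll":0,"jaw":5.5},
  {"slide":[-0.1,0,0.1],"roll":0,"jaw":7},
  {"slide":[-0.1,0,0.1],"roll":0,"jaw":7},
  {"slide":[-0.1,0,-1],"roll":0,"jaw":7},
  {"slide":[-0.1,0,-3],"roll":0,"jaw":7},
  {"slide":[-0.1,0,-6],"roll":0,"jaw":7},
  {"slide":[-0.1,0,-9],"roll":0,"jaw":7},
  {"slide":[-0.1,0,-12],"roll":0,"jaw":7},
  {"slide":[-0.1,0,-14],"roll":0,"jaw":8},
  {"slide":[-0.1,0,-14],"roll":0,"jaw":8},
])

```text
time: 31.52
tcp_pos: [0.5746, 0.2564, 0.1831]
ee_rot: [3.14, 0.007, -3.074]
force: [0.7, -0.1, -0.2]
width: 0.0801
finger_force: 0.0
```

```bash
python3 -c "
from h import *
f=grab('wrist'); im=f['pixels'][...,::-1].copy()
for a,b in [(26.9,78.3),(26.9,-81.7),(-6.1,24.4),(59.9,24.4),(-6.1,-29.6),(59.9,-29.6)]:
  u=proj(f,[*C(a,b),.036])[0].round().astype(int); print(a,b,u)
im=cv2.resize(im[100:340,180:460],None,fx=2.4,fy=2.4,interpolation=cv2.INTER_CUBIC); cv2.imwrite('pics/w9.png',im); rel((.4245,-.2377,.15,92)); print(proj(f,[*C(26,0),.036]))"
```

```text
26.9 78.3 [313  73]
26.9 -81.7 [313 256]
-6.1 24.4 [274 142]
59.9 24.4 [352 142]
-6.1 -29.6 [276 203]
59.9 -29.6 [350 203]
t 31.57 tcp [0.5739 0.2561 0.1807] yaw -176.12 w 0.0803 q6 -1.32
  (0.4245, -0.2377, 0.15, 92) slide [ 18.25 -48.26   3.07] roll 91.88 or -88.12
[[312.03424678 170.06408671]]
```

View pics/w9.png

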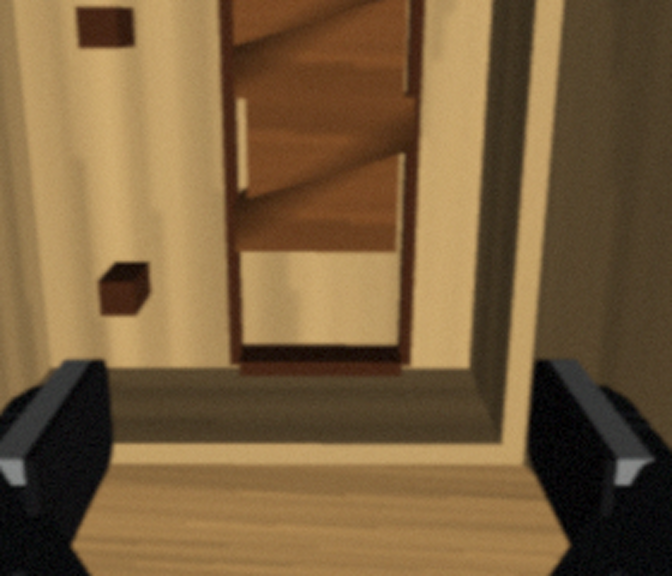

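```bash
python3 -c "
from h import *
for n in('top','scene'):
  f=grab(n)
  for w in wedges(f,100,700): 
    if -.5<w[2][1]<.1 and w[2][0]>.3: print(*w)
rel((.4245,-.238,.15,93.5))"
```

```text
[392. 237.] 228 [ 0.4227 -0.2416 -3.0022] 0.332
[246. 219.] 284 [ 0.4225 -0.2413  3.1088] 0.188
t 31.67 tcp [0.5731 0.2558 0.1777] yaw -176.12 w 0.08 q6 -1.32
  (0.4245, -0.238, 0.15, 93.5) slide [ 18.17 -48.26   2.77] roll 90.38 or -89.62
```

Request:
drive_tool([
  {"slide":[1.4,-3.7,0],"roll":7,"jaw":8},
  {"slide":[2.8,-7.4,0],"roll":14,"jaw":8},
  {"slide":[4.2,-11.1,0],"roll":21,"jaw":8},
  {"slide":[5.6,-14.8,0],"roll":28,"jaw":8},
  {"slide":[7,-18.5,0],"roll":35,"jaw":8},
  {"slide":[8.4,-22.2,0],"roll":42,"jaw":8},
  {"slide":[9.8,-25.9,0],"roll":49,"jaw":8},
  {"slide":[11.2,-29.6,0],"roll":56,"jaw":8},
  {"slide":[12.6,-33.3,0],"roll":63,"jaw":8},
  {"slide":[14,-37,0],"roll":70,"jaw":8},
  {"slide":[15.4,-40.7,0],"roll":77,"jaw":8},
  {"slide":[16.8,-44.4,0],"roll":84,"jaw":8},
])

```text
time: 32.67
tcp_pos: [0.4345, -0.1998, 0.1768]
ee_rot: [-3.14, -0.002, 1.737]
force: [1.3, 0.2, 0.3]
width: 0.0797
finger_force: 0.0
```

```bash
python3 -c "
from h import *
rel((.4245,-.238,.15,93.5))"
```

```text
t 32.67 tcp [ 0.4345 -0.1998  0.1768] yaw 99.53 w 0.0797 q6 -0.74
  (0.4245, -0.238, 0.15, 93.5) slide [-3.6  -1.62  2.68] roll 6.03 or -173.97
```

Request:
drive_tool([
  {"slide":[-2.5,-1.2,1],"roll":4,"jaw":8},
  {"slide":[-3.6,-1.6,2.7],"roll":6,"jaw":8},
  {"slide":[-3.6,-1.6,2.7],"roll":6,"jaw":8},
  {"slide":[-3.6,-1.6,2.7],"roll":6,"jaw":8},
])

```text
time: 33.0
tcp_pos: [0.4256, -0.2365, 0.1495]
ee_rot: [-3.139, -0.002, 1.638]
force: [-0.0, 0.5, 0.7]
width: 0.08
finger_force: 0.0
```

```bash
python3 -c "
from h import *
f=grab('wrist')
for w in wedges(f,1500,20000): print(*w)
rel((.4245,-.238,.027,93.5))"
```

```text
[308. 201.] 2693 [ 0.424  -0.2401 -3.103 ] 0.122
t 33.05 tcp [ 0.4261 -0.2361  0.1502] yaw 93.92 w 0.0801 q6 -0.71
  (0.4245, -0.238, 0.027, 93.5) slide [-0.18 -0.17 12.32] roll 0.42 or -179.58
```

Request:
drive_tool([
  {"slide":[-0.25,-0.2,3],"roll":0,"jaw":8},
  {"slide":[-0.25,-0.2,6],"roll":0,"jaw":8},
  {"slide":[-0.25,-0.2,9],"roll":0,"jaw":8},
  {"slide":[-0.25,-0.2,11],"roll":0,"jaw":8},
  {"slide":[-0.25,-0.2,12.2],"roll":0,"jaw":8},
  {"slide":[-0.25,-0.2,12.2],"roll":0,"jaw":7},
  {"slide":[-0.25,-0.2,12.2],"roll":0,"jaw":6},
  {"slide":[-0.25,-0.2,12.2],"roll":0,"jaw":5.5},
  {"slide":[-0.25,-0.2,12.2],"roll":0,"jaw":5.5},
  {"slide":[-0.25,-0.2,12.2],"roll":0,"jaw":5.5},
  {"slide":[-0.25,-0.2,12.2],"roll":0,"jaw":5.5},
])

```text
time: 33.97
tcp_pos: [0.4249, -0.2395, 0.0296]
ee_rot: [3.141, 0.001, 1.639]
force: [0.1, 0.4, -0.9]
width: 0.059
finger_force: 32.5
```

```bash
python3 -c "
from h import *
held(grab('wrist'),0); print(status.observe()['force'])
rel((*C(26,-48),.14,183.8))"
```

```text
held? px [307. 264.] 9725 pose [ 0.425  -0.241  -3.0927] err 0.072 tool x,y mm [-1.5  0.1] rel yaw 88.89999999999998
[0.80959134 1.02103153 3.70718328]
t 34.02 tcp [ 0.4248 -0.2395  0.0294] yaw 93.88 w 0.0591 q6 -0.72
  (np.float64(0.6032), np.float64(0.2578), 0.14, 183.8) slide [ 48.4   21.16 -11.06] roll -89.92 or 90.08
```

Request:
drive_tool([
  {"slide":[0,0,-3],"roll":0,"jaw":5.5},
  {"slide":[0,0,-6.5],"roll":-7,"jaw":5.5},
  {"slide":[3.5,1.5,-9.5],"roll":-14,"jaw":5.5},
  {"slide":[7,3.1,-11],"roll":-21,"jaw":5.5},
  {"slide":[10.5,4.6,-11],"roll":-28,"jaw":5.5},
  {"slide":[14,6.1,-11],"roll":-35,"jaw":5.5},
  {"slide":[17.5,7.6,-11],"roll":-42,"jaw":5.5},
  {"slide":[21,9.2,-11],"roll":-49,"jaw":5.5},
  {"slide":[24.5,10.7,-11],"roll":-56,"jaw":5.5},
  {"slide":[28,12.2,-11],"roll":-63,"jaw":5.5},
  {"slide":[31.5,13.8,-11],"roll":-70,"jaw":5.5},
  {"slide":[35,15.3,-11],"roll":-77,"jaw":5.5},
])

```text
time: 35.02
tcp_pos: [0.5539, 0.1222, 0.1391]
ee_rot: [-3.142, 0.0, 2.988]
force: [0.6, -0.7, -0.0]
width: 0.0588
finger_force: 33.0
```

```bash
python3 -c "
from h import *
rel((*C(26,-48),.14,183.8))"
```

```text
t 35.02 tcp [0.5539 0.1222 0.1391] yaw 171.22 w 0.0588 q6 -1.32
  (np.float64(0.6032), np.float64(0.2578), 0.14, 183.8) slide [-2.8  14.15 -0.09] roll -12.58 or 167.42
```

Request:
drive_tool([
  {"slide":[-0.7,3.5,0],"roll":-4,"jaw":5.5},
  {"slide":[-1.4,7,0],"roll":-8,"jaw":5.5},
  {"slide":[-2.1,10.5,0],"roll":-12,"jaw":5.5},
  {"slide":[-2.8,14.1,0],"roll":-12.6,"jaw":5.5},
  {"slide":[-2.8,14.1,0],"roll":-12.6,"jaw":5.5},
  {"slide":[-2.8,14.1,0],"roll":-12.6,"jaw":5.5},
])

```text
time: 35.52
tcp_pos: [0.6034, 0.2564, 0.1384]
ee_rot: [-3.141, -0.0, -3.079]
force: [0.7, 0.1, 0.1]
width: 0.0589
finger_force: 33.0
```

```bash
python3 -c "
from h import *
rel((*C(26.5,-48),.039,183.8)); print(status.observe()['finger_force'])"
```

```text
t 35.52 tcp [0.6034 0.2564 0.1384] yaw -176.4 w 0.0589 q6 -1.33
  (np.float64(0.6031), np.float64(0.2583), 0.039, 183.8) slide [0.01 0.19 9.94] roll -0.2 or 179.8
32.97323763370514
```

Descend first, check force, then slide.

Request:
drive_tool([
  {"slide":[0,0.2,3],"roll":-0.2,"jaw":5.5},
  {"slide":[0,0.2,6],"roll":-0.2,"jaw":5.5},
  {"slide":[0,0.2,8.5],"roll":-0.2,"jaw":5.5},
  {"slide":[0,0.2,9.5],"roll":-0.2,"jaw":5.5},
  {"slide":[0,0.2,9.8],"roll":-0.2,"jaw":5.5},
  {"slide":[0,0.2,9.8],"roll":-0.2,"jaw":5.5},
])

```text
time: 36.02
tcp_pos: [0.6034, 0.2558, 0.0413]
ee_rot: [-3.141, -0.001, -3.079]
force: [0.2, -0.2, -0.6]
width: 0.059
finger_force: 40.7
```

Request:
drive_tool([
  {"slide":[0.2,0,0],"roll":0,"jaw":5.5},
  {"slide":[0.35,0,0],"roll":0,"jaw":5.5},
  {"slide":[0.35,0,0],"roll":0,"jaw":5.5},
])

```text
time: 36.27
tcp_pos: [0.5997, 0.2562, 0.0412]
ee_rot: [-3.141, -0.0, -3.078]
force: [-0.0, 0.3, 0.2]
width: 0.0594
finger_force: 40.7
```

```bash
python3 -c "
from h import *
s=status.observe(); print(s['force'],s['finger_force'],toC(s['tcp_pos'])); rel()"
```

```text
[-0.00824454  0.32655095  0.153387  ] 40.72417295144987 [ 24.7 -44.4]
t 36.27 tcp [0.5997 0.2562 0.0412] yaw -176.36 w 0.0594 q6 -1.33
```

Request:
drive_tool([
  {"slide":[0,0.15,0],"roll":-0.2,"jaw":5.5},
  {"slide":[0,0.15,0.2],"roll":-0.2,"jaw":5.5},
  {"slide":[0.1,0.15,0.25],"roll":-0.2,"jaw":5.5},
  {"slide":[0.2,0.15,0.25],"roll":-0.2,"jaw":5.5},
  {"slide":[0.25,0.15,0.25],"roll":-0.2,"jaw":5.5},
  {"slide":[0.25,0.15,0.25],"roll":-0.2,"jaw":5.5},
])

```text
time: 36.77
tcp_pos: [0.5977, 0.2581, 0.0384]
ee_rot: [3.142, 0.001, -3.074]
force: [2.2, 0.6, -0.7]
width: 0.0591
finger_force: 40.6
```

```bash
python3 -c "
from h import *
s=status.observe(); print(s['force'],s['finger_force'],toC(s['tcp_pos'])); rel()"
```

```text
[ 2.16925289  0.62575169 -0.7280826 ] 40.583317007649384 [ 26.7 -42.6]
t 36.77 tcp [0.5977 0.2581 0.0384] yaw -176.12 w 0.0591 q6 -1.33
```

Request:
drive_tool([
  {"slide":[0.1,0,0.05],"roll":0,"jaw":5.5},
  {"slide":[0.1,0,0.1],"roll":0,"jaw":5.5},
  {"slide":[0,0,0.1],"roll":0,"jaw":7},
  {"slide":[0,0,0.1],"roll":0,"jaw":7},
  {"slide":[0,0,-1],"roll":0,"jaw":7},
  {"slide":[0,0,-3],"roll":0,"jaw":7},
  {"slide":[0,0,-6],"roll":0,"jaw":7},
  {"slide":[0,0,-9],"roll":0,"jaw":7},
  {"slide":[0,0,-12],"roll":0,"jaw":7},
  {"slide":[-1,-3,-14],"roll":7,"jaw":7},
  {"slide":[-2,-7,-14],"roll":14,"jaw":7},
  {"slide":[-3,-11,-14],"roll":21,"jaw":6},
])

```text
time: 37.77
tcp_pos: [0.635, 0.1501, 0.1809]
ee_rot: [3.14, 0.003, 2.839]
force: [1.2, 0.0, -0.8]
width: 0.0602
finger_force: 0.0
```

```bash
cat >> h.py <<'E'
def grey(im):
    hsv=cv2.cvtColor(im,cv2.COLOR_RGB2HSV); return ((hsv[...,1]<60)&(hsv[...,2]>70)).astype(np.uint8)
def bars(f,amin,amax,z0=0.):
    for m,c,a in blobs(grey(f['pixels']),amin,amax):
        p0=axis(f,m,z0+.024)
        if not(.4<p0[0]<.9 and -.4<p0[1]<.35): continue
        p,e=fit(f,m,B,p0,z0); print('bar? px',c.round(),a,p.round(4),np.degrees(p[2]).round(2),round(e,3))
E
python3 -c "
from h import *
for n in('top','scene'): print(n); bars(grab(n),200,2500)
rel()"
```

```text
top
bar? px [204.  71.] 565 [ 0.8863  0.2729 -2.7028] -154.86 0.944
bar? px [383.  83.] 347 [ 0.8482 -0.2208 -3.4668] -198.63 1.535
bar? px [330.  87.] 409 [ 0.8408 -0.0754  3.2105] 183.95 1.252
bar? px [350. 143.] 578 [ 0.6767 -0.1279  1.6377] 93.83 0.193
bar? px [446. 173.] 429 [ 0.5909 -0.3818  2.0198] 115.72 1.343
scene
bar? px [514. 260.] 616 [0.8541 0.3114 1.9728] 113.04 0.571
bar? px [327. 277.] 817 [ 0.6736 -0.1288  1.6598] 95.1 0.156
bar? px [216. 289.] 577 [ 0.53   -0.3794  3.0827] 176.63 1.089
bar? px [381. 321.] 567 [ 0.7847 -0.0714  3.0301] 173.61 1.238
bar? px [326. 353.] 539 [ 0.7956 -0.2001 -3.5145] -201.37 1.422
bar? px [295. 372.] 258 [ 0.9113 -0.3263  2.7563] 157.93 1.172
t 37.87 tcp [0.636  0.1456 0.1795] yaw 162.34 w 0.0599 q6 -1.14
```

```bash
python3 -c "
from h import *
rel((.675,-.128,.15,94.3))"
```

```text
t 37.87 tcp [0.636  0.1456 0.1795] yaw 162.34 w 0.0599 q6 -1.14
  (0.675, -0.128, 0.15, 94.3) slide [-12.01 -24.88   2.95] roll 68.04 or -111.96
```

Request:
drive_tool([
  {"slide":[-1.2,-2.5,0],"roll":7,"jaw":6},
  {"slide":[-2.4,-5,0],"roll":14,"jaw":6},
  {"slide":[-3.6,-7.5,0],"roll":21,"jaw":6},
  {"slide":[-4.8,-10,0],"roll":28,"jaw":6},
  {"slide":[-6,-12.5,0],"roll":35,"jaw":6},
  {"slide":[-7.2,-15,0],"roll":42,"jaw":5},
  {"slide":[-8.4,-17.5,0],"roll":49,"jaw":5},
  {"slide":[-9.6,-20,1],"roll":56,"jaw":5},
  {"slide":[-10.8,-22.5,2],"roll":63,"jaw":5},
  {"slide":[-12,-24.9,3],"roll":68,"jaw":5},
  {"slide":[-12,-24.9,3],"roll":68,"jaw":5},
  {"slide":[-12,-24.9,3],"roll":68,"jaw":5},
])

```text
time: 38.87
tcp_pos: [0.6757, -0.1237, 0.148]
ee_rot: [-3.14, -0.001, 1.655]
force: [-0.2, -0.0, -0.1]
width: 0.0503
finger_force: 0.0
```

```bash
python3 -c "
from h import *
bars(grab('wrist'),2000,20000)
rel((.675,-.128,.021,94.3))"
```

```text
bar? px [313. 193.] 5537 [ 0.676  -0.1276  1.6406] 94.0 0.06
bar? px [517. 152.] 5156 [ 0.7923 -0.0779  3.2201] 184.5 1.152
t 38.92 tcp [ 0.6758 -0.1226  0.1485] yaw 94.94 w 0.0498 q6 -0.36
  (0.675, -0.128, 0.021, 94.3) slide [-0.53 -0.13 12.75] roll 0.64 or -179.36
```

Request:
drive_tool([
  {"slide":[-0.5,0,3],"roll":0.9,"jaw":5},
  {"slide":[-0.5,0,6],"roll":0.9,"jaw":5},
  {"slide":[-0.5,0,9],"roll":0.9,"jaw":5},
  {"slide":[-0.5,0,11.5],"roll":0.9,"jaw":5},
  {"slide":[-0.5,0,12.7],"roll":0.9,"jaw":5},
  {"slide":[-0.5,0,12.7],"roll":0.9,"jaw":4},
  {"slide":[-0.5,0,12.7],"roll":0.9,"jaw":3},
  {"slide":[-0.5,0,12.7],"roll":0.9,"jaw":2},
  {"slide":[-0.5,0,12.7],"roll":0.9,"jaw":2},
  {"slide":[-0.5,0,12.7],"roll":0.9,"jaw":2},
  {"slide":[-0.5,0,12.7],"roll":0.9,"jaw":2},
  {"slide":[-0.5,0,12.7],"roll":0.9,"jaw":2},
], grip_force=40)

```text
time: 39.92
tcp_pos: [0.6773, -0.1279, 0.0232]
ee_rot: [3.139, 0.001, 1.64]
force: [-1.4, 2.8, 7.8]
width: 0.0234
finger_force: 42.2
```

```bash
python3 -c "
from h import *
bars(grab('top'),300,2500)
print(status.observe()['force'],status.observe()['finger_force'])
rel((*C(-51.1,-1.7),.17,183.8))"
```

```text
bar? px [204.  71.] 568 [ 0.8774  0.286  -2.1873] -125.32 0.939
bar? px [383.  83.] 347 [ 0.8482 -0.2208 -3.4668] -198.63 1.535
bar? px [329.  86.] 386 [ 0.8444 -0.0726  3.0059] 172.22 1.335
bar? px [446. 173.] 430 [ 0.5879 -0.3754  2.0379] 116.76 1.343
[-0.49614436  2.63351279  8.77443868] 42.16159164905548
t 39.97 tcp [ 0.6773 -0.1278  0.0232] yaw 93.98 w 0.0231 q6 -0.35
  (np.float64(0.5621), np.float64(0.1778), 0.17, 183.8) slide [ 31.29  -9.37 -14.68] roll -89.82 or 90.18
```

Request:
drive_tool([
  {"slide":[0,0,-3],"roll":0,"jaw":2},
  {"slide":[0,0,-6.5],"roll":-3,"jaw":2},
  {"slide":[2,-0.6,-10],"roll":-9,"jaw":2},
  {"slide":[5,-1.5,-13],"roll":-16,"jaw":2},
  {"slide":[8,-2.4,-14.5],"roll":-23,"jaw":2},
  {"slide":[11,-3.3,-14.5],"roll":-30,"jaw":2},
  {"slide":[14,-4.2,-14.5],"roll":-37,"jaw":2},
  {"slide":[17,-5.1,-14.5],"roll":-44,"jaw":2},
  {"slide":[20,-6,-14.5],"roll":-51,"jaw":2},
  {"slide":[23,-6.9,-14.5],"roll":-58,"jaw":2},
  {"slide":[26,-7.8,-14.5],"roll":-65,"jaw":2},
  {"slide":[29,-8.7,-14.5],"roll":-72,"jaw":2},
])

```text
time: 40.97
tcp_pos: [0.5689, 0.1565, 0.1669]
ee_rot: [3.141, 0.001, 2.903]
force: [0.3, 0.9, -2.5]
width: 0.0233
finger_force: 40.9
```

```bash
python3 -c "
from h import *
rel((*C(-51.1,-2.5),.15,183.8))"
```

```text
t 40.97 tcp [0.5689 0.1565 0.1669] yaw 166.31 w 0.0233 q6 -1.18
  (np.float64(0.5629), np.float64(0.1779), 0.15, 183.8) slide [1.09 1.93 1.69] roll -17.49 or 162.51
```

Request:
drive_tool([
  {"slide":[0.6,1,0],"roll":-7,"jaw":2},
  {"slide":[1.1,1.9,0],"roll":-14,"jaw":2},
  {"slide":[1.1,1.9,1],"roll":-17.5,"jaw":2},
  {"slide":[1.1,1.9,1.7],"roll":-17.5,"jaw":2},
  {"slide":[1.1,1.9,1.7],"roll":-17.5,"jaw":2},
  {"slide":[1.1,1.9,1.7],"roll":-17.5,"jaw":2},
])

```text
time: 41.47
tcp_pos: [0.5635, 0.1761, 0.1491]
ee_rot: [-3.141, -0.001, -3.084]
force: [-0.5, 0.6, -1.4]
width: 0.0232
finger_force: 40.9
```

```bash
python3 -c "
from h import *
rel((*C(-51.1,-2.5),.062,183.8),(*C(-51.1,-2.5),.057,183.8)); bars(grab('wrist'),2500,40000,.125)"
```

```text
t 41.47 tcp [0.5635 0.1761 0.1491] yaw -176.69 w 0.0232 q6 -1.44
  (np.float64(0.5629), np.float64(0.1779), 0.062, 183.8) slide [0.05 0.19 8.71] roll -0.49 or 179.51
  (np.float64(0.5629), np.float64(0.1779), 0.057, 183.8) slide [0.05 0.19 9.21] roll -0.49 or 179.51
bar? px [313. 208.] 15378 [ 0.5635  0.1761 -3.0827] -176.62 0.201
```

Request:
drive_tool([
  {"slide":[0.05,0.2,2],"roll":-0.5,"jaw":2},
  {"slide":[0.05,0.2,4],"roll":-0.5,"jaw":2},
  {"slide":[0.05,0.2,6],"roll":-0.5,"jaw":2},
  {"slide":[0.05,0.2,8],"roll":-0.5,"jaw":2},
  {"slide":[0.05,0.2,8.7],"roll":-0.5,"jaw":2},
  {"slide":[0.05,0.2,8.7],"roll":-0.5,"jaw":2},
  {"slide":[0.05,0.2,8.7],"roll":-0.5,"jaw":2},
])

```text
time: 42.1
tcp_pos: [0.5634, 0.1783, 0.0629]
ee_rot: [-3.142, 0.0, -3.073]
force: [0.6, -0.6, -1.5]
width: 0.023
finger_force: 40.8
```

```bash
python3 -c "
from h import *
s=status.observe(); print(s['force'],s['finger_force'],toC(s['tcp_pos']))
rel((*C(-51.1,-2.5),.057,183.8)); f=grab('wrist','w10.png'); print(proj(f,[*C(-51.1,48),.034]).round(0),proj(f,[*C(-51.1,78),.034]).round(0))"
```

```text
[ 0.55223851 -0.56774712 -1.51263099] 40.807780623435974 [-50.7  -3. ]
t 42.1 tcp [0.5634 0.1783 0.0629] yaw -176.08 w 0.023 q6 -1.44
  (np.float64(0.5629), np.float64(0.1779), 0.057, 183.8) slide [ 0.05 -0.03  0.59] roll 0.12 or -179.88
[[313. 150.]] [[313.  84.]]
```

View pics/w10.png

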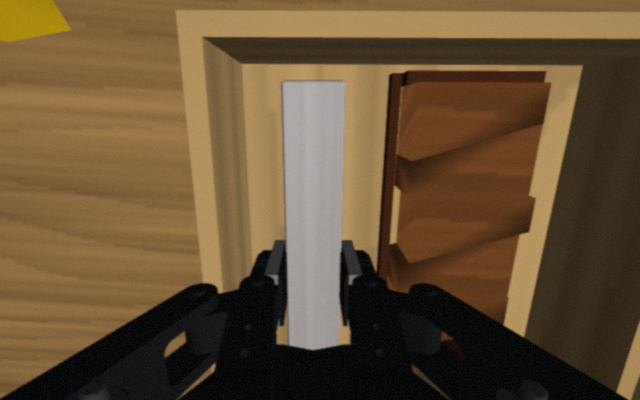

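Request:
drive_tool([
  {"slide":[0.05,0,0.3],"roll":0,"jaw":2},
  {"slide":[0.05,0,0.5],"roll":0,"jaw":2},
  {"slide":[0.05,0,0.55],"roll":0,"jaw":2},
  {"slide":[0.05,0,0.6],"roll":0,"jaw":2},
  {"slide":[0.05,0,0.6],"roll":0,"jaw":2},
])

```text
time: 42.57
tcp_pos: [0.5626, 0.1784, 0.0571]
ee_rot: [-3.142, 0.001, -3.072]
force: [-2.6, -1.2, 4.8]
width: 0.0229
finger_force: 41.9
```

```bash
python3 -c "
from h import *
s=status.observe(); print(s['force'],s['wrist_torque'],s['finger_force'],toC(s['tcp_pos']));rel()"
```

```text
[-2.63710035 -1.17544663  4.76005308] [-0.13566027  0.36777347 -0.02757422] 41.856422424316406 [-50.6  -2.2]
t 42.57 tcp [0.5626 0.1784 0.0571] yaw -176.02 w 0.0229 q6 -1.44
```

Request:
drive_tool([
  {"slide":[0,0,0],"roll":0,"jaw":3},
  {"slide":[0,0,0],"roll":0,"jaw":3.6},
  {"slide":[0,0,0],"roll":0,"jaw":3.6},
  {"slide":[0,0,-0.5],"roll":0,"jaw":3.6},
  {"slide":[0,0,-2],"roll":0,"jaw":3.6},
  {"slide":[0,0,-5],"roll":0,"jaw":3.6},
  {"slide":[0,0,-9],"roll":0,"jaw":3.6},
  {"slide":[0,0,-13],"roll":0,"jaw":3.6},
  {"slide":[-3,3,-17],"roll":0,"jaw":3.6},
  {"slide":[-7,5,-20],"roll":0,"jaw":3.6},
  {"slide":[-9,5,-21],"roll":0,"jaw":3.6},
  {"slide":[-9,5,-21],"roll":0,"jaw":3.6},
])

```text
time: 43.57
tcp_pos: [0.6527, 0.2364, 0.2711]
ee_rot: [3.14, 0.008, -3.071]
force: [0.4, -0.3, -0.0]
width: 0.0358
finger_force: 0.0
```

```bash
python3 -c "
from h import *
f=grab('wrist'); rel()
print(proj(f,[(*C(26.9,78.3),.026),(*C(26.9,-81.7),.026),(*C(-50,78),.058),(*C(-50,-82),.058)]).round(0))
bars(f,1000,30000,.034)
im=f['pixels'][...,::-1]; q=proj(f,[(*C(-98,95),.05),(*C(98,-95),.05),(*C(98,95),.05),(*C(-98,-95),.05)]); a=np.clip(q.min(0)-10,0,None).astype(int); b=(q.max(0)+10).astype(int); print(a,b)
im=im[a[1]:b[1],a[0]:b[0]]; k=min(800/im.shape[1],600/im.shape[0]); cv2.imwrite('pics/w11.png',cv2.resize(im,None,fx=k,fy=k,interpolation=cv2.INTER_CUBIC)[:600,:800])"
```

```text
t 43.62 tcp [0.6516 0.2358 0.2692] yaw -176.0 w 0.0358 q6 -1.39
[[338.   4.]
 [334. 159.]
 [258.  -7.]
 [265. 163.]]
bar? px [262.  80.] 4242 [ 0.5615  0.1789 -3.0698] -175.89 0.077
bar? px [ 74. 286.] 1874 [ 0.834  -0.1077  1.8274] 104.7 1.161
bar? px [323. 327.] 1539 [ 0.906   0.2646 -3.0805] -176.5 1.073
[197   0] [425 184]
```

View pics/w11.png

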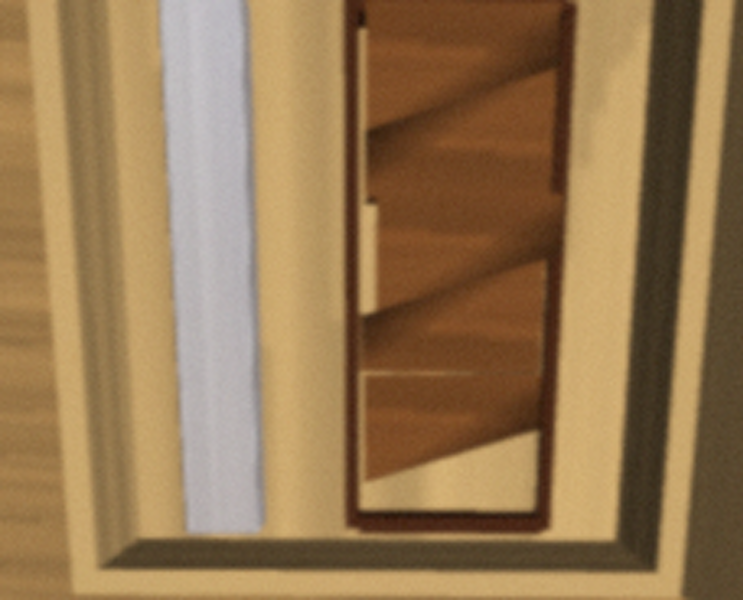

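```bash
python3 -c "
from h import *
f=grab('wrist'); v=f['pixels'].astype(int); h=cv2.cvtColor(f['pixels'],cv2.COLOR_RGB2HSV)[...,2].astype(int)
for r in (25,50,66,72,77,90,105,120,135): print(r,h[r,302:318],'|',h[r,360:376])
def cs(u,r,z): return toC(back(f,(u,r),z)[0])
for u in (307,313): print(u,cs(u,77,.008),cs(u,77,.036))
for u in (364,368,372): print(u,cs(u,72,.016),cs(u,72,.036))
"
```

```text
25 [158 112  82  74  92 140 170 170 145 128 126 127 125 126 123 125] | [106 111 118 119 122 122 119 114  91  74  71  72  79 116 158 178]
50 [158 113  79  72  91 141 169 147  97  79  80  82  84  85  91  94] | [114 113 113 118 116 116 106  87  70  70  74  86 135 172 180 183]
66 [167 127  89  74  89 137 181 200 203 196 176 145 117 112 115 108] | [112 111 111 108 108 100 103 100  92  92  98 133 173 188 193 199]
72 [171 130  89  73  92 139 184 200 203 196 179 153 131 123 122 126] | [ 99  93  89  88  83  85  81  78  80  75  94 146 181 194 195 201]
77 [172 130  89  75  89 142 180 199 203 197 178 150 131 122 125 122] | [ 84  81  77  74  75  70  68  66  67  69 101 155 184 192 198 199]
90 [169 127  88  77  89 140 180 197 200 194 180 150 129 123 122 125] | [125 127 124 122 106  78  64  71  72  99 160 199 205 205 202 202]
105 [160 122  90  76  92 120 120  87  74  76  77  83  86  89  92  90] | [120 125 125 117  92  67  71  74  92 142 186 205 204 203 206 206]
120 [162 124  88  72  92 137 162 147 122 113 116 110 111 111 113 113] | [114 105 100  79  65  69  72  84 126 178 201 206 207 205 204 204]
135 [161 124  88  79  90 135 160 151 131 124 122 129 122 126 124 124] | [172 168 132  84  66  70  80 110 173 202 209 208 207 207 209 208]
307 [-6.  11.2] [-5.5  8.5]
313 [ 0.9 11.2] [0.8 8.6]
364 [57.6 15.9] [54.5 13.7]
368 [62.  15.9] [58.7 13.7]
372 [66.5 15.9] [63.  13.7]
```

```bash
python3 -c "
from h import *
print(workorder.finish_job())"
```

```text
the job is handed in; nothing more can be done
None
```

The job is handed in, with no verdict returned. The lid was left open past its tipping point, all five wedges are packed in one alternating row from the near fence, and the bar lies on both posts. Wedge 3 ended up against the hinge-side rail, and there is a gap of under 1 mm between wedges 4 and 5.

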